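# Knock the die out of the hand punch

### The job

Change-over on the hand punch: take the plain brass drift from its wooden stand and poke the die up from below through the slug hole until about two thirds of it stands proud of its holder, then put the drift back upright in a hole of the stand. Lift the raised die out from under the ram and set it down gently, upright, in the aluminium die tray, clear of the two dies already there. Do not let the die fall, and leave the other dies and the pin punch as they stand.

Things in the scene. Friction and masses are not known exactly. Their poses are not given: they have to be found in the camera images.
- pocket (a point): Die pocket of the green C-frame hand punch: centre of its mouth in the flat top of the die holder, 238 mm above the bench. Round, 25 mm wide, 30 mm deep. Two spring plungers (-x and +x side, 8 mm down) grip the die by friction: 4 to 8 N move it, it stays at whatever height it is pushed to, and at about 21 mm up they snap in under its lower edge. Frame: -x faces the robot, +y runs to the column, z up.
- slug_hole (a point): Lower mouth of the slug hole: 18 mm wide, on the pocket's axis, through the pocket's 8 mm floor. The holder is a dark steel block 44 x 44 mm in plan, 38 mm thick, the free end of an arm 44 mm wide; this point is in its underside, 200 mm above the bench, and all is open below down to the bench.
- ram_end (a point): Lowest point of the raised ram, straight above the die, 127 mm above the pocket's mouth: a punch holder 28 mm in diameter; from 172 mm above the mouth on a ram guide 60 mm wide (x), reaching 43 mm to the -y side and back to the column, goes up past 0.5 m. There is no room for a gripper straight above the die; come in slanting from the robot's side or the arm's free end (-y).
- column (a point): Near face of the punch's column (at the pocket's height), 130 mm from the die's axis along +y: 64 mm wide along x, from bench to 0.52 m. Its foot is 100 mm wide along x, 18 mm high and begins 115 mm from the die's axis; the arm's underside drops to 165 mm above the bench from 75 mm off the axis on. Fixed.
- die_mid (a point): The die in the pocket: a plain steel cylinder 24 mm in diameter, 30 mm high, about 0.1 kg, with an 8 mm hole; this point is its centre, half-way up; z is its axis, up. At the start it sits fully down in the pocket, its top flush with the holder's top.
- drift_mid (a point): The drift: a plain round brass rod 12 mm in diameter and 185 mm long, about 0.15 kg, both ends alike, standing upright in one of the two holes of the wooden stand (whichever it is); this point is its middle, 92.5 mm from either end; z runs along it, up. It is the longer of the two tools in the stand.
- punch_mid (a point): A pin punch standing upright in the other hole of the stand: dark steel, 12 mm thick for the lower 55 mm, then a thin 5 mm pin, 90 mm long in all; this point is on its axis 27.5 mm above its foot. It is not needed (its pin would pass through the die) and stays where it is.
- stand_top (a point): Wooden stand for drifts, fixed on the bench, left or right: a block 60 mm (x) by 130 mm (y) by 30 mm high; this point is the centre of its top face, 30 mm above the bench. Its two round holes, 14 mm wide and 22 mm deep (bottom 8 mm above the bench), lie on its y axis 33 mm either side of this point.
- tray_in (a point): Shallow aluminium die tray, fixed on the bench, on the other side from the stand: 100 mm (x) by 260 mm (y), rim 12 mm above the bench; this point is the centre of its inner floor, 6 mm above the bench. Two other dies stand in it near its two ends, about 95 mm from the centre along y; the middle is empty.
- die_big_mid (a point): Another die standing in the tray: 32 mm in diameter, 30 mm high, this point at its centre.
- die_small_mid (a point): Another die standing in the tray: 20 mm in diameter, 25 mm high, this point at its centre.
- die: The die of die_mid; origin at the centre of its underside.
- drift: The drift of drift_mid; origin at the centre of its lower end.

How it is judged:
On the way:
1. the die has been poked up from below with the drift: it stands at least 14 mm proud of the holder, still upright in its pocket, with the drift pushing under it (z of die_mid in the frame of pocket above -0.001 m and horizontal distance between die_mid and pocket below 0.005 m and contact force between drift and die above 0.3 N), for 0.1 s.
At the end, for the whole second after the job is handed in: The die stands upright (within 6 degrees) and still on the tray's floor, its centre at least 15 mm inside the rim, not touching the other dies; the drift stands upright (within 14 degrees) in a hole of the stand, within 5 mm of the hole's bottom (x of die_mid in the frame of tray_in between -0.035 and 0.035 m and y of die_mid in the frame of tray_in between -0.115 and 0.115 m and z of die_mid in the frame of tray_in between 0.012 and 0.018 m and angle between die_mid's own z axis and vertical below 0.1 rad and horizontal distance between die_mid and die_big_mid above 0.03 m and horizontal distance between die_mid and die_small_mid above 0.024 m and linear speed of die below 0.01 m/s and (angle between drift_mid's own z axis and vertical below 0.25 rad or angle between drift_mid's own z axis and vertical above 2.89 rad) and z of drift_mid in the frame of stand_top below 0.076 m and horizontal distance between drift_mid and stand_top below 0.055 m and linear speed of drift below 0.02 m/s).
It fails at once if the die falls on the bench (height (world z) of die_mid below 0.0172 m).
It fails at once if the die is dropped or slammed into the tray (moves faster than 0.7 m/s within 35 mm of the tray's floor) (z of die_mid in the frame of tray_in below 0.05 m and linear speed of die above 0.7 m/s).
It fails at once if one of the other dies is shifted by more than 15 mm or tipped over (distance of any of die_big_mid, die_small_mid from where it was at the start of the episode above 0.015 m).
It fails at once if the pin punch is taken out of its hole or knocked over (distance of punch_mid from where it was at the start of the episode above 0.02 m).
It also fails if it takes over 72 s, if anything falls off the work surface, if the arm or the gripper's body presses on something with over 40 N, if the wrist force passes 120 N, or if a joint passes its speed limit or range.

### The arm

A 7-joint arm with a two-finger parallel gripper is mounted at the origin on the work surface. World frame = base frame: x ahead of the robot, y to its left, z up, the work surface at z = 0. Lengths are in m, angles in rad, forces in N, time in s.
With the tool pointing down it reaches from about 0.425 to 0.875 m from the base axis. Payload 4.7 kg.
Tool frame: the origin (TCP) lies at the very end of the fingers, on their centre line; the grasp point (between the pads) lies 19 mm behind it; x points along the fingers, z is the direction in which the jaws open and shut, and the axes are right-handed (so a half turn about x gives the same grasp; the last joint's range is limited). The gripper opens to 87 mm and grips with 3 to 60 N. Pads are 19 mm wide; open, the fingers measure 117 mm over their backs; the gripper's body (75 mm by 190 mm) begins 51 mm behind the grasp point.
Start: joints at [1.286, 0.321, -0.07, 1.45, 0.023, 1.371, -0.057], TCP at [0.191, -0.621, 0.223] pointing down, gripper open.
Joint ranges: [-2.86, 2.86], [-0.3, 2.09], [-1.38, 1.24], [0.06, 2.45], [-1.56, 4.7], [0.09, 2.05], [-2.69, 2.69]. Speed limits (rad/s): [2.57, 2.57, 3.14, 3.14, 3.14, 3.14, 3.14].

### API

Orientations are given as a rotation vector (axis times angle).
In Python, from bench import * gives the robot as it stands.
- The arm moves only by the shell command python3 -m handwheel 'ROWS' [OPENING] [FORCE]. ROWS is JSON, a list of rows, each an object with "xyz": the shift along the world's x, y, z in cm, a list of three; "angular": the turn, a rotation vector about the world's x, y, z in degrees, a list of three. A call has 1 to 5 rows; each row shifts and turns the pose as measured when the row begins; what a row does not reach is not made up. A row lasts 1/12 s, in which the tool goes at most 41.7 mm and 7.16 degrees, less where a joint would pass 70% of its speed; a pose out of reach is approached as far as the arm can. A call with a gripper value outside its range is refused whole. OPENING is the finger opening in cm, from 0 to 8.7, set as the call begins (- or left out, the last holds). The fingers move at their own pace and stop on an object; FORCE is the grip in N (left out, the last holds). Time passes only in rows, so rows that do not move let the fingers close. It gives the time, the measured TCP pose, the force and the opening at its end, in the units of the state.
- get_state(): the state, without advancing time (a new reading comes with each control period).
- get_image(name): name is "scene" or "top"; returns a dict with "pixels" (400x640x3 uint8, blue, green, red), "K" (3x3 intrinsics, pixels), "cam_to_world" (4x4, takes a point from camera to world coordinates). Camera axes: x right, y down, z forward; pixel columns grow to the right and rows downward; lengths in m; the calibration is good to about 2 mm. A picture is of the moment at which its call begins. There is no depth.
- close_job(): hands the job in, once; it reports no verdict.
The state is a dict: "time": time; "joint_positions": joint angles; "qd": joint speeds; "joint_torque": joint torques, N m; "position": TCP position; "tool_rot": TCP orientation; "ft_force": force on the tool from outside, world axes, zero at the start; "torque": the same for the moment, N m; "grip_width": opening from 0.0 (shut) to 1.0 (fully open).
Only numpy, scipy, OpenCV 4.12 (cv2) and the standard library are available. Lean on these libraries where they do the work, as an engineer would, in place of code of your own. Each camera call takes 0.05 s, during which the arm holds its last target.

## Working session

There is one attempt and no reset: what is moved stays moved. The work goes in short steps, Python scripts to look and compute and a shell command to move; the robot and the scene stay as the last step left them, time stands still between calls to the robot, and variables do not carry over. Pictures are saved under pics/ and viewed, and the job is handed in when it is done.

```bash
ls; mkdir -p pics; cat > h.py <<'E'
from bench import *
import numpy as np, cv2
def snap(name,fn,crop=None,scale=1):
    im=get_image(name); p=im["pixels"]
    if crop: 
        x0,y0,x1,y1=crop; p=p[y0:y1,x0:x1]
    if scale!=1: p=cv2.resize(p,None,fx=scale,fy=scale,interpolation=cv2.INTER_CUBIC)
    cv2.imwrite("pics/"+fn,p); np.savez("pics/"+name+"_cal.npz",K=im["K"],T=im["cam_to_world"]); cv2.imwrite("pics/"+name+"_last.png",im["pixels"])
    return im
def cal(name):
    d=np.load("pics/"+name+"_cal.npz"); return d["K"],d["T"]
def ray(name,u,v):
    K,T=cal(name); d=T[:3,:3]@np.linalg.inv(K)@np.array([u,v,1.]); return T[:3,3],d/np.linalg.norm(d)
def atz(name,u,v,z):
    o,d=ray(name,u,v); return o+d*(z-o[2])/d[2]
def proj(name,P):
    K,T=cal(name); p=np.linalg.inv(T)@np.append(P,1); q=K@p[:3]; return q[:2]/q[2]
E
python3 - <<'E'
from h import *
for n in("scene","top"):
    im=snap(n,n+"0.png"); print(n,im["K"].tolist(),im["cam_to_world"].round(3).tolist())
s=get_state(); print(s)
E
```

```text
pics
scene [[427.6286833466242, 0.0, 317.8750572328018], [0.0, 427.6286833466242, 191.27507443326064], [0.0, 0.0, 1.0]] [[0.89, 0.312, -0.332, 0.886], [0.455, -0.633, 0.626, -0.652], [-0.016, -0.708, -0.706, 0.95], [0.0, 0.0, 0.0, 1.0]]
top [[433.46482063826033, 0.0, 322.1685739242099], [0.0, 433.46482063826033, 206.75388479349294], [0.0, 0.0, 1.0]] [[-0.014, -0.984, 0.179, 0.366], [-1.0, 0.011, -0.019, 0.026], [0.016, -0.179, -0.984, 1.316], [0.0, 0.0, 0.0, 1.0]]
{'time': 0.1, 'joint_positions': array([ 1.28608361,  0.32174225, -0.07008456,  1.45153688,  0.02262435,
        1.3708177 , -0.05689483]), 'qd': array([-1.03437716e-03, -1.72442444e-03, -1.83927727e-03, -2.28041302e-03,
       -7.89321682e-04,  1.85973676e-04,  5.57741811e-05]), 'joint_torque': array([ 9.00780924e-04, -4.92569232e+01, -4.05279770e-01, -3.13396704e+01,
       -6.43078471e-02,  3.94504576e-02,  3.19720493e-05]), 'position': array([ 0.19115005, -0.62074062,  0.2215833 ]), 'tool_rot': array([ 0.98726358,  1.33737014, -0.98573019]), 'ft_force': array([ 0.16995751, -0.48067761, -0.81016383]), 'torque': array([-0.00589572, -0.04559744,  0.01299747]), 'grip_width': 0.9997071351110106}
```

View pics/scene0.png

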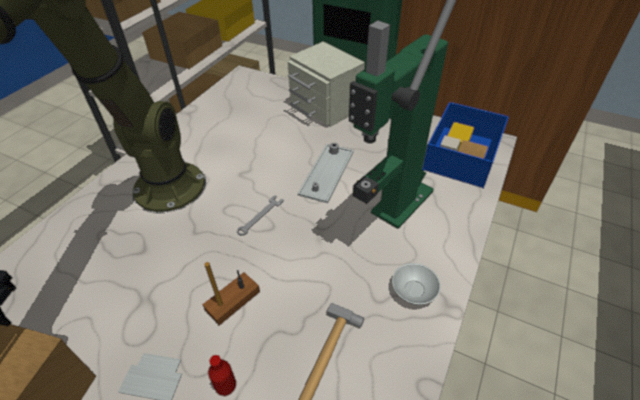

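View pics/top0.png

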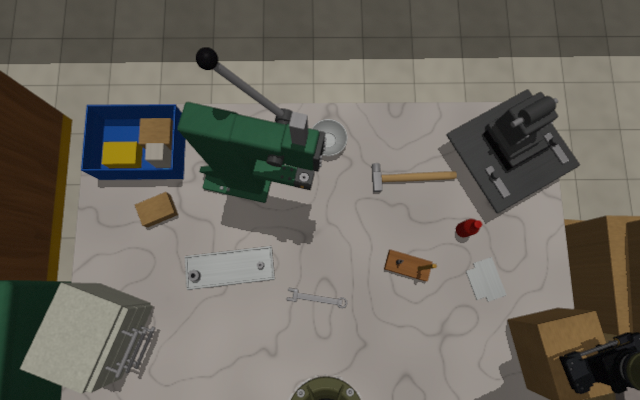

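The scene picture shows the stand near (232,298), with the brass drift's top at about (209,264). The tray is near (326,173) and the die holder near (368,188). I'll enlarge these areas.

```bash
python3 - <<'E'
import cv2,numpy as np
t=cv2.imread("pics/top_last.png"); s=cv2.imread("pics/scene_last.png")
def c(im,x0,y0,x1,y1,k): return cv2.resize(im[y0:y1,x0:x1],None,fx=k,fy=k,interpolation=cv2.INTER_CUBIC)
cv2.imwrite("pics/c1.png",np.hstack([c(t,380,240,445,290,6),c(s,195,255,265,325,6)[:300]]))
cv2.imwrite("pics/c1b.png",c(s,195,255,265,325,8))
cv2.imwrite("pics/c2.png",c(t,180,240,280,295,7))
cv2.imwrite("pics/c3.png",c(t,260,120,335,195,8))
cv2.imwrite("pics/c4.png",c(s,340,120,410,195,8))
E
```

```text
(no output)
```

View pics/c1.png

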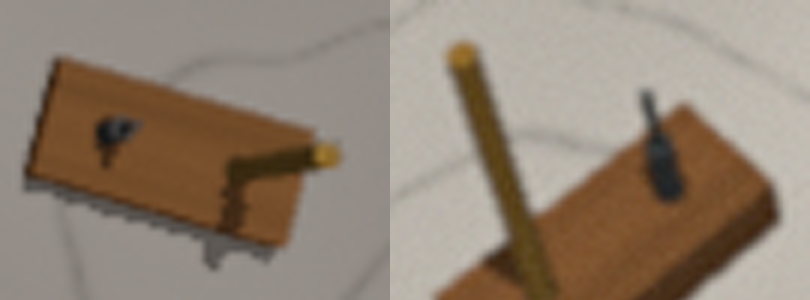

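View pics/c1b.png

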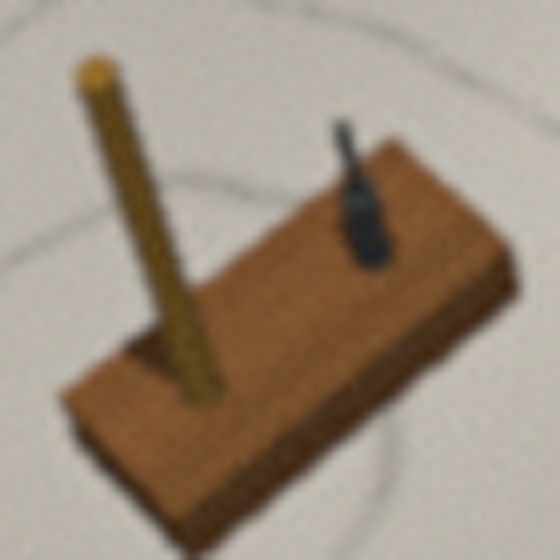

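View pics/c2.png

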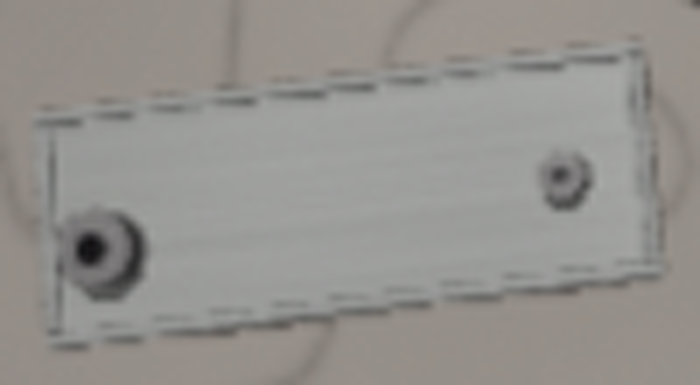

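View pics/c3.png

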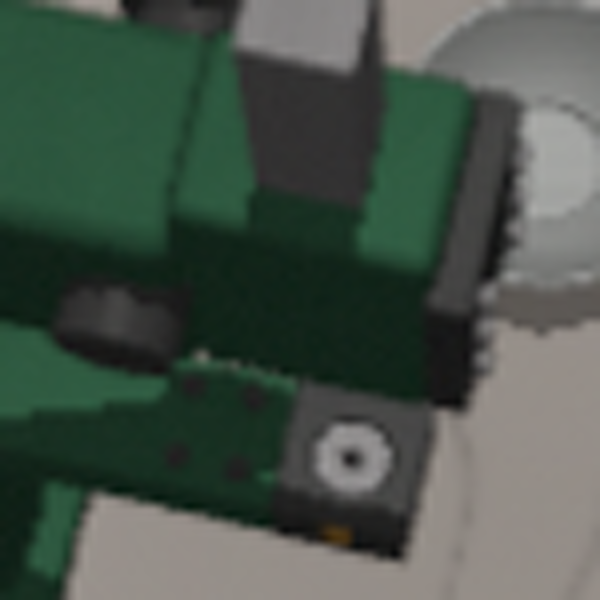

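View pics/c4.png

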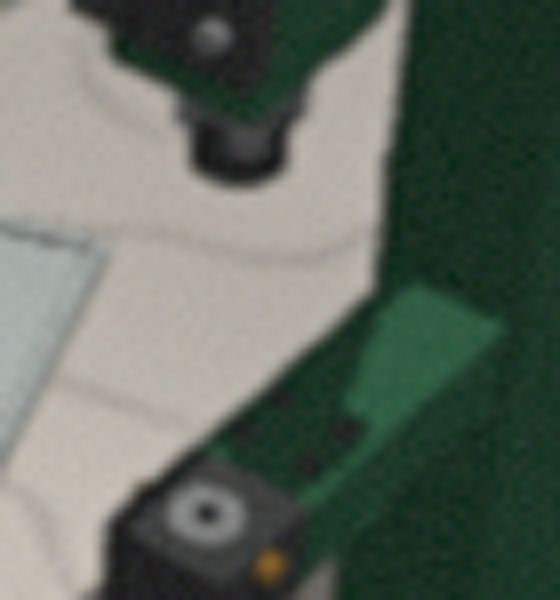

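```bash
python3 - <<'E'
from h import *
np.set_printoptions(precision=4,suppress=True)
t=lambda x0,y0,k,x,y:(x0+(x+.5)/k-.5,y0+(y+.5)/k-.5)
def P(n,uv,z): return atz(n,*uv,z)
print("die",P("top",t(260,120,8,352,458),.238),P("scene",t(340,120,8,207,512),.238))
print("drift top",P("top",t(380,240,6,327,156),.193),P("scene",t(195,255,8,97,75),.193))
print("drift foot",P("top",t(380,240,6,238,170),.03),P("scene",t(195,255,8,200,387),.03))
print("punch foot",P("top",t(380,240,6,108,134),.03),P("scene",t(195,255,8,373,255),.03))
C=[P("top",t(380,240,6,*c),.03) for c in [(60,60),(312,132),(283,245),(30,175)]]; print("stand",np.mean(C,0));print(np.diff(C,axis=0))
C=[P("top",t(180,240,7,*c),.012) for c in [(38,120),(640,45),(660,268),(52,345)]]; print("tray",np.array(C),np.mean(C,0));print(np.diff(C,axis=0))
print("big",P("top",t(180,240,7,90,250),.036),"small",P("top",t(180,240,7,562,176),.031))
H=[P("top",t(260,120,8,*c),.238) for c in [(303,382),(433,405),(407,520),(280,485)]];print("holder",np.array(H),np.diff(H,axis=0))
E
```

```text
die [0.6409 0.0525 0.238 ] [0.6408 0.0532 0.238 ]
drift top [ 0.4131 -0.2813  0.193 ] [ 0.4153 -0.2836  0.193 ]
drift foot [ 0.4137 -0.2816  0.03  ] [ 0.4132 -0.2829  0.03  ]
punch foot [ 0.4321 -0.2183  0.03  ] [ 0.4339 -0.2207  0.03  ]
stand [ 0.4226 -0.2491  0.03  ]
[[-0.0371 -0.1231  0.    ]
 [-0.0547  0.0175  0.    ]
 [ 0.0356  0.1227  0.    ]]
tray [[0.4571 0.4127 0.012 ]
 [0.4857 0.1572 0.012 ]
 [0.3912 0.1481 0.012 ]
 [0.3628 0.4029 0.012 ]] [0.4242 0.2802 0.012 ]
[[ 0.0286 -0.2555  0.    ]
 [-0.0945 -0.0091  0.    ]
 [-0.0283  0.2548  0.    ]]
big [0.4014 0.3819 0.036 ] small [0.4294 0.1875 0.031 ]
holder [[0.6662 0.0681 0.238 ]
 [0.6581 0.0265 0.238 ]
 [0.6204 0.0352 0.238 ]
 [0.6323 0.0756 0.238 ]] [[-0.008  -0.0416  0.    ]
 [-0.0378  0.0087  0.    ]
 [ 0.0119  0.0404  0.    ]]
```

```bash
cat >> h.py <<'E'
import json
from scipy.spatial.transform import Rotation as Ro
def log():
    s=get_state(); open("log.jsonl","a").write(json.dumps(dict(q=list(s["joint_positions"]),p=list(s["position"]),r=list(s["tool_rot"])))+"\n")
    R=Ro.from_rotvec(s["tool_rot"]).as_matrix()
    np.set_printoptions(precision=4,suppress=True)
    print("t",round(s["time"],2),"p",s["position"],"X",R[:,0],"Z",R[:,2],"q",np.round(s["joint_positions"],2),"F",np.round(s["ft_force"],1),"g",round(s["grip_width"]*8.7,2))
    return s
E
python3 -c "from h import *;log()"
python3 -m handwheel '[{"xyz":[1,2,2],"angular":[-2,-6.5,0]},{"xyz":[1,2,2],"angular":[-2,-6.5,0]},{"xyz":[1,2,2],"angular":[-2,-6.5,0]}]' 5
python3 -c "from h import *;log()"
python3 -m handwheel '[{"xyz":[-2,2,1],"angular":[0,0,7]},{"xyz":[0,2,2],"angular":[0,0,7]},{"xyz":[1,2,0],"angular":[-2,-6.5,0]}]'
python3 -c "from h import *;log()"
```

```text
t 0.1 p [ 0.1912 -0.6207  0.2216] X [-0.0006  0.0016 -1.    ] Z [ 0.2944 -0.9557 -0.0017] q [ 1.29  0.32 -0.07  1.45  0.02  1.37 -0.06] F [ 0.2 -0.5 -0.8] g 8.7
time: 0.35
position: [0.2266, -0.5591, 0.2678]
tool_rot: [1.032, 1.002, -0.817]
ft_force: [-0.9, 0.6, -0.3]
grip_width: 0.852
t 0.35 p [ 0.2266 -0.5591  0.2678] X [ 0.3382 -0.0825 -0.9375] Z [ 0.2697 -0.9459  0.1805] q [ 1.42  0.08 -0.09  1.69 -0.33  1.22  0.15] F [-0.9  0.6 -0.3] g 7.41
time: 0.6
position: [0.2163, -0.4957, 0.3014]
tool_rot: [0.874, 0.984, -0.565]
ft_force: [2.1, -0.5, 1.7]
grip_width: 0.637
t 0.6 p [ 0.2163 -0.4957  0.3014] X [ 0.459  -0.0296 -0.888 ] Z [ 0.4725 -0.8382  0.2722] q [ 1.49 -0.04 -0.07  1.78 -0.49  1.32  0.52] F [ 2.1 -0.5  1.7] g 5.54
```

```bash
cat > fk.py <<'E'
import numpy as np, json, itertools
from scipy.spatial.transform import Rotation as Ro
from scipy.optimize import least_squares
D=[json.loads(l) for l in open("log.jsonl")]
AX="zyzyzyz"
def fk(q,sg,off,par,Rt):
    # par: h,L1,L2,L3, x-offsets after 2(a), 4(b), 6(c)
    h,L1,L2,L3,a,b,c=par
    R=np.eye(3);p=np.array([0,0,h])
    seg=[(0,0,0),(0,0,0),(a,0,L1),(0,0,0),(b,0,L2),(0,0,0),(c,0,L3)]
    for i in range(7):
        R=R@Ro.from_euler(AX[i],sg[i]*q[i]+off[i]).as_matrix()
        # link after joints 2(idx1):L1 ; 4(idx3):L2 ; 6(idx5):L3
        if i==1:p=p+R@[a,0,L1]
        if i==3:p=p+R@[b,0,L2]
        if i==5:p=p+R@[c,0,L3]
    return p,R@Rt
if __name__=="__main__":
    best=[]
    for s in itertools.product([1,-1],repeat=4):
        sg=[s[0],1,s[1],1,s[2],1,s[3]]
        # orientation consistency
        Rr=[]
        for d in D:
            _,R=fk(d["q"],sg,[0]*7,[0]*7,np.eye(3)); Rr.append(R.T@Ro.from_rotvec(d["r"]).as_matrix())
        M=Ro.from_matrix(Rr); m=M.mean(); e=np.abs((m.inv()*M).magnitude()).max()
        best.append((e,sg,m.as_matrix()))
    best.sort(key=lambda x:x[0])
    for b in best[:4]: print(b[0],b[1],b[2].round(3).tolist())
    _,sg,Rt=best[0]
    f=lambda x:np.concatenate([fk(d["q"],sg,[0]*7,x,Rt)[0]-d["p"] for d in D]+[.02*x[4:]])
    r=least_squares(f,[.35,.4,.4,.3,0,0,0]); print(r.x.round(4),np.abs(r.fun).max())
    json.dump(dict(sg=sg,Rt=Rt.tolist(),par=r.x.tolist()),open("fk.json","w"))
E
python3 fk.py
```

```text
7.813429726981839e-16 [-1, 1, -1, 1, -1, 1, -1] [[-0.0, 0.0, -1.0], [-0.0, 1.0, 0.0], [1.0, 0.0, -0.0]]
0.038692837032278105 [-1, 1, 1, 1, -1, 1, -1] [[0.038, 0.141, -0.989], [0.039, 0.989, 0.142], [0.999, -0.044, 0.032]]
0.33660907142882657 [1, 1, 1, 1, 1, 1, -1] [[0.074, -0.373, 0.925], [0.005, -0.927, -0.374], [0.997, 0.032, -0.066]]
0.35702014072370647 [1, 1, 1, 1, 1, 1, 1] [[0.069, -0.713, 0.698], [-0.029, -0.701, -0.713], [0.997, 0.029, -0.069]]
[-0.3051  0.4172  0.401   0.3023  0.0477 -0.5375  0.0288] 0.011338268660934764
```

```bash
L='python3 -c "from h import *;log()"'
for i in 1; do
python3 -m handwheel '[{"xyz":[2,2,2],"angular":[0,0,7]},{"xyz":[2,2,0],"angular":[0,0,7]}]' 5 >/dev/null; eval $L
python3 -m handwheel '[{"xyz":[0,3,0],"angular":[-2,-6,0]},{"xyz":[0,3,0],"angular":[-2,-6,0]}]' >/dev/null; eval $L
python3 -m handwheel '[{"xyz":[0,0,3],"angular":[-2,-6,0]},{"xyz":[3,0,0],"angular":[0,-6,0]}]' >/dev/null; eval $L
python3 -m handwheel '[{"xyz":[2,2,0],"angular":[0,0,7]},{"xyz":[0,0,0],"angular":[0,-5,5]}]' >/dev/null; eval $L
python3 -m handwheel '[{"xyz":[0,0,2],"angular":[-7,0,0]},{"xyz":[0,0,2],"angular":[-7,0,0]}]' >/dev/null; eval $L
done
cat > fk2.py <<'E'
from fk import *
sg=[-1,1,-1,1,-1,1,-1]
def fk2(q,V,Rt):
    R=np.eye(3);p=np.zeros(3); p=p+[0,0,V[0]]
    k=1; A=[]
    for i in range(7):
        R=R@Ro.from_euler(AX[i],sg[i]*q[i]).as_matrix()
        if i in(1,3,5): p=p+R@V[k:k+3]; k+=3
        A.append(p)
    return p,R@Rt,A
def load():
    d=json.load(open("fk2.json")); return np.array(d["V"]),np.array(d["Rt"])
if __name__=="__main__":
    Rt=np.array([[0,0,-1.],[0,1,0],[1,0,0]])
    D=[json.loads(l) for l in open("log.jsonl")]
    f=lambda x:np.concatenate([fk2(d["q"],x,Rt)[0]-d["p"] for d in D]+[1e-4*x])
    r=least_squares(f,[.35,0,0,.4,0,0,.4,0,0,.3]); print(r.x.round(4),np.abs(r.fun[:-10]).max())
    json.dump(dict(V=r.x.tolist(),Rt=Rt.tolist()),open("fk2.json","w"))
E
python3 fk2.py
```

```text
t 0.77 p [ 0.2449 -0.4383  0.3002] X [ 0.4438  0.1105 -0.8893] Z [ 0.6538 -0.7186  0.237 ] q [ 1.45 -0.04 -0.1   1.78 -0.48  1.43  0.65] F [ 2.  -2.3  1.9] g 5.08
t 0.93 p [ 0.2513 -0.3751  0.2939] X [ 0.6215  0.0695 -0.7803] Z [ 0.5953 -0.6893  0.4128] q [ 1.49 -0.21 -0.04  2.03 -0.7   1.38  0.88] F [-1.7  1.2  0.5] g 5.05
t 1.1 p [ 0.2789 -0.3666  0.3177] X [ 0.7757  0.0496 -0.6292] Z [ 0.4882 -0.6789  0.5484] q [ 1.49 -0.23  0.03  2.11 -0.91  1.38  1.03] F [ 0.9 -2.2  1.2] g 4.98
t 1.27 p [ 0.3    -0.3379  0.3139] X [ 0.8016  0.2226 -0.5548] Z [ 0.5697 -0.5657  0.5962] q [ 1.45 -0.12  0.04  2.08 -0.95  1.51  1.23] F [ 1.2 -0.5  1.3] g 4.99
t 1.43 p [ 0.2988 -0.3413  0.327 ] X [ 0.7965  0.1171 -0.5931] Z [ 0.5754 -0.448   0.6843] q [ 1.45 -0.23  0.03  2.11 -0.94  1.43  1.3 ] F [0.9 0.1 2.6] g 4.97
[ 2.495e-01  0.000e+00 -1.560e-02  4.678e-01 -0.000e+00 -1.060e-02
  5.131e-01 -0.000e+00 -4.000e-04  3.687e-01] 3.030785794555513e-08
```

```bash
cat > ik.py <<'E'
from fk2 import *
V,Rt=load()
lo=np.array([-2.86,-.3,-1.38,.06,-1.56,.09,-2.69]);hi=np.array([2.86,2.09,1.24,2.45,4.7,2.05,2.69])
def tool(a,p,s=1,roll=0):
    a,p=np.radians([a,p]); X=np.array([np.cos(p)*np.cos(a),np.cos(p)*np.sin(a),-np.sin(p)])
    Z=s*np.array([np.sin(a),-np.cos(a),0]); R=np.column_stack([X,np.cross(Z,X),Z])
    return R@Ro.from_euler('x',np.radians(roll)).as_matrix()
def ik(p,R,q0,w=1e-3):
    m=.03
    def f(q):
        pp,RR,_=fk2(q,V,Rt); return np.concatenate([(pp-p)*5,Ro.from_matrix(RR.T@R).as_rotvec(),w*(q-q0)])
    r=least_squares(f,np.clip(q0,lo+m+1e-6,hi-m-1e-6),bounds=(lo+m,hi-m),xtol=1e-10,max_nfev=80)
    return r.x,np.abs(r.fun[:6]).max()
E
cat > s1.py <<'E'
from ik import *
np.random.seed(0);np.set_printoptions(precision=2,suppress=True)
D=[json.loads(l) for l in open("log.jsonl")]; qc=np.array(D[-1]["q"])
for a in(-60,-30,-15,0,20,45,75):
  for p in (0,20,40,55):
    for s in(1,-1):
      out=[]
      for g in [(.414,-.282,.10),(.641,.053,.134)]:
        R=tool(a,p,s); tcp=np.array(g)+.019*R[:,0]
        b=(9,None)
        for q0 in [qc]+[qc+np.random.randn(7)*.6 for _ in range(5)]+list(np.random.uniform(lo,hi,(5,7))):
            q,e=ik(tcp,R,q0)
            if e<5e-3:
                d=np.abs(q-qc).max()
                if d<b[0]: b=(d,q)
        out.append(b)
      if all(o[1] is not None for o in out): print(a,p,s,[(round(o[0],2),o[1]) for o in out])
E
time python3 s1.py
```

```text
-60 55 1 [(np.float64(3.88), array([ 1.54, -0.27, -1.17,  2.37,  0.35,  0.43, -2.58])), (np.float64(2.09), array([ 0.41,  0.58, -1.08,  1.77,  1.15,  1.39,  2.63]))]
-60 55 -1 [(np.float64(1.29), array([ 1.54, -0.27, -1.17,  2.37,  0.35,  0.43,  0.57])), (np.float64(1.74), array([-0.2 ,  0.34, -0.28,  1.79,  0.8 ,  1.13, -0.34]))]
-15 55 1 [(np.float64(1.59), array([ 1.62, -0.21, -0.83,  2.4 , -0.98,  0.53, -0.28])), (np.float64(3.66), array([-1.42,  0.15,  1.21,  2.13,  0.34,  0.44, -2.36]))]
-15 55 -1 [(np.float64(1.36), array([ 0.92, -0.17, -0.18,  2.42, -0.75,  0.43,  2.66])), (np.float64(1.65), array([ 0.04,  0.1 , -0.34,  2.09,  0.71,  0.53,  0.47]))]
0 55 1 [(np.float64(1.27), array([ 1.97, -0.11, -1.06,  2.32, -0.97,  0.7 ,  0.03])), (np.float64(3.29), array([-0.21,  0.05,  0.03,  2.14,  0.29,  0.37, -1.99]))]
20 0 1 [(np.float64(0.94), array([ 1.4 ,  0.72, -0.1 ,  2.22, -1.46,  1.53,  1.36])), (np.float64(4.12), array([ 1.66,  2.04, -1.35,  2.41,  3.18,  0.45, -2.66]))]
20 0 -1 [(np.float64(3.07), array([ 1.21,  0.72,  0.09,  2.23, -1.53,  1.64, -1.77])), (np.float64(4.1), a
[... 2704 characters left out ...]
0 1 [(np.float64(0.77), array([ 0.92,  0.55,  0.05,  1.71, -0.64,  1.56,  0.95])), (np.float64(0.87), array([ 0.59,  0.47, -0.35,  1.77, -0.83,  1.11,  0.47]))]
75 40 -1 [(np.float64(3.25), array([ 0.36,  0.7 ,  0.8 ,  1.73, -0.93,  1.78, -1.94])), (np.float64(3.79), array([-0.11,  0.49,  0.51,  1.8 , -1.15,  1.34, -2.49]))]
75 55 1 [(np.float64(0.62), array([ 0.9 ,  0.39, -0.02,  1.79, -0.49,  1.36,  0.81])), (np.float64(1.09), array([ 0.4 ,  0.38, -0.26,  1.74, -0.6 ,  1.05,  0.22]))]
75 55 -1 [(np.float64(3.46), array([ 0.37,  0.45,  0.61,  1.81, -0.7 ,  1.47, -2.15])), (np.float64(3.96), array([-0.47,  0.47,  0.83,  1.78, -1.01,  1.29, -2.66]))]
real	3m27.402s
user	3m19.683s
sys	0m0.169s
```

```bash
python3 - <<'E'
from h import *
for n in("scene","top"): snap(n,n+"1.png")
print("bottle base",atz("top",468,228,.05))
print(atz("top",485,280,0),atz("top",545,345,.1), atz("top",510,320,.1))
E
cat > s2.py <<'E'
from ik import *
np.random.seed(0);np.set_printoptions(precision=2,suppress=True)
D=[json.loads(l) for l in open("log.jsonl")]; qc=np.array(D[-1]["q"])
for nm,g,As in [("press",(.641,.053,.253),(30,50,76)),("tray",(.424,.28,.031),(-20,10,40,75))]:
 for a in As:
  for p in (30,38):
      R=tool(a,p,1); tcp=np.array(g)+.010*R[:,0]
      b=(9,None)
      for q0 in [qc]+[qc+np.random.randn(7)*.5 for _ in range(4)]:
            q,e=ik(tcp,R,q0)
            if e<5e-3:
                d=np.abs(q-qc).max()
                if d<b[0]: b=(d,q)
      print(nm,a,p,b)
E
python3 s2.py
```

```text
bottle base [ 0.52791594 -0.42800948  0.05      ]
[ 0.37603386 -0.48558736  0.        ] [ 0.19904322 -0.59631588  0.1       ] [ 0.26633909 -0.50670539  0.1       ]
press 30 30 (np.float64(0.997606837572873), array([ 1.05, -0.09, -0.8 ,  2.22, -1.51,  0.69,  0.31]))
press 30 38 (np.float64(1.30696929928612), array([ 1.25, -0.14, -1.02,  2.13, -1.23,  0.7 , -0.  ]))
press 50 30 (np.float64(0.9141906296964015), array([ 0.56,  0.11, -0.23,  2.04, -1.25,  1.  ,  0.39]))
press 50 38 (np.float64(1.1171478173607678), array([ 0.34,  0.08, -0.06,  1.99, -1.07,  0.96,  0.19]))
press 76 30 (np.float64(0.8533546173591722), array([ 0.65,  0.4 , -0.34,  1.7 , -0.95,  1.34,  0.45]))
press 76 38 (np.float64(0.9622665103909791), array([ 0.6 ,  0.35, -0.33,  1.68, -0.83,  1.3 ,  0.34]))
tray -20 30 (9, None)
tray -20 38 (9, None)
tray 10 30 (9, None)
tray 10 38 (9, None)
tray 40 30 (9, None)
tray 40 38 (9, None)
tray 75 30 (np.float64(0.8340115040106318), array([ 0.62,  0.43, -0.64,  2.41, -1.48,  0.76,  1.11]))
tray 75 38 (np.float64(0.85101503049806), array([ 0.6 ,  0.32, -0.71,  2.39, -1.36,  0.66,  0.88]))
```

View pics/scene1.png

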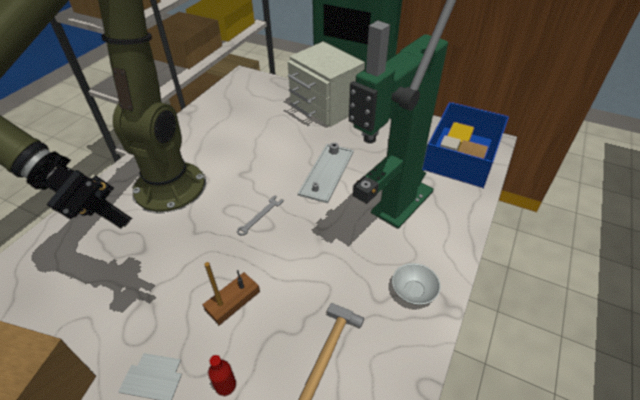

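View pics/top1.png

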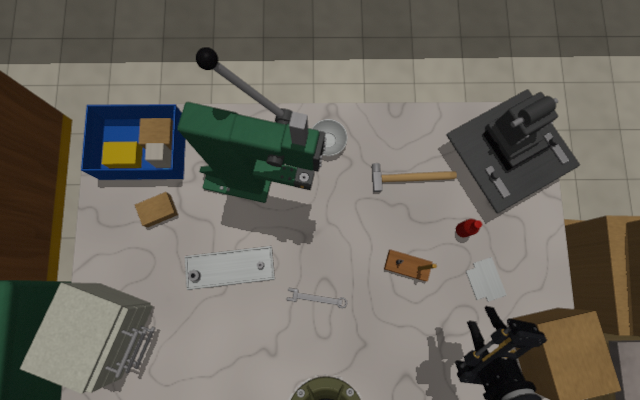

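```bash
python3 - <<'E'
import cv2
t=cv2.imread("pics/top_last.png"); s=cv2.imread("pics/scene0.png"); t0=cv2.imread("pics/top0.png")
import numpy as np
a=cv2.resize(s[300:400,0:130],None,fx=5,fy=5); b=cv2.resize(t0[205:400,500:640],None,fx=3,fy=3)
cv2.imwrite("pics/box_s.png",a);cv2.imwrite("pics/box_t.png",b)
E
```

```text
(no output)
```

View pics/box_s.png

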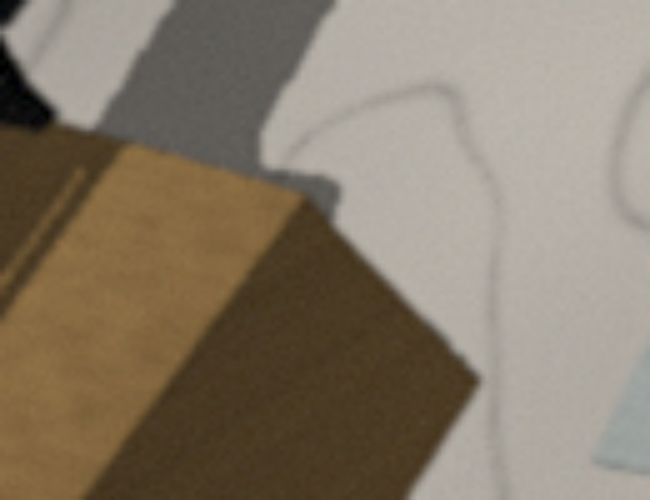

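View pics/box_t.png

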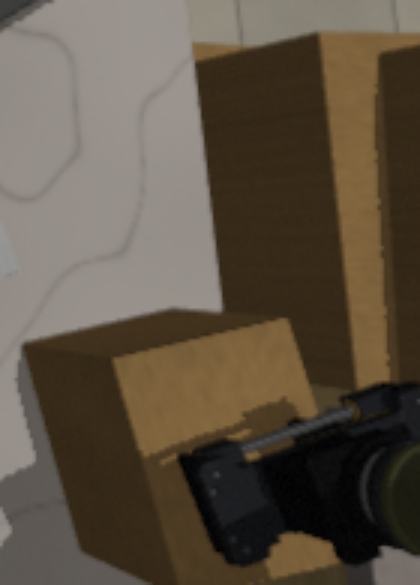

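```bash
python3 - <<'E'
from h import *
np.set_printoptions(precision=3,suppress=True)
print(atz("top",507,319.5,0),atz("scene",95.5,375.5,0),atz("top",557,307,0),atz("top",526,388,0))
def tri(a,b):
    o,d=ray(*a);p,e=ray(*b);A=np.stack([d,-e],1);x=np.linalg.lstsq(A,p-o,rcond=None)[0];return o+d*x[0],p+e*x[1]
print(tri(("top",537.3,323.7),("scene",60.5,338.5)))
print(atz("top",596.5,311.5,.19))
E
```

```text
[ 0.26  -0.542  0.   ] [ 0.259 -0.542  0.   ] [ 0.294 -0.695  0.   ] [ 0.067 -0.579  0.   ]
(array([ 0.263, -0.542,  0.179]), array([ 0.262, -0.542,  0.179]))
[ 0.291 -0.692  0.19 ]
```

```bash
cat > go.py <<'E'
import sys
from h import *
from ik import tool,fk2,V,Rt
def go(g,a,p,d=.019,s=1):
    """grasp point g held d behind TCP"""
    st=log(); R=Ro.from_rotvec(st["tool_rot"]).as_matrix(); T=tool(a,p,s)
    tcp=np.array(g)+d*T[:,0]
    dx=(tcp-st["position"])*100; w=np.degrees(Ro.from_matrix(T@R.T).as_rotvec())
    n=max(1,np.ceil(np.linalg.norm(dx)/4.0),np.ceil(np.linalg.norm(w)/7.0))
    print("need xyz cm",dx.round(2),"rot deg",w.round(1),"rows",n,"per row",(dx/n).round(2),(w/n).round(2))
    R_=R@np.array([[1,0,0],[0,1,0],[0,0,1.]])
    print("grasp pt now",(st["position"]-d*R[:,0]).round(4),"az",np.degrees(np.arctan2(R[1,0],R[0,0])).round(1),"pitch",-np.degrees(np.arcsin(R[2,0])).round(1),"Zz",R[2,2].round(3))
if __name__=="__main__":
    a=[float(x) for x in sys.argv[1:]]; go(a[:3],a[3],a[4],a[5] if len(a)>5 else .019)
E
python3 go.py .397 -.41 .25 82 25
python3 - <<'E'
from ik import *
np.set_printoptions(precision=2,suppress=True)
D=[json.loads(l) for l in open("log.jsonl")]; q=np.array(D[-1]["q"])
R=tool(82,25,1)
for g in [(.397,-.41,.25),(.397,-.40,.1),(.414,-.282,.1),(.414,-.282,.3),(.63,-.1,.14),(.641,.053,.10),(.641,.053,.134)]:
    q,e=ik(np.array(g)+.019*R[:,0],R,q,.01); print(g,q,e, "elbow",fk2(q,V,Rt)[2][1],"wrist",fk2(q,V,Rt)[2][3])
E
```

```text
t 1.53 p [ 0.2983 -0.3398  0.3313] X [ 0.7966  0.1101 -0.5944] Z [ 0.5751 -0.4409  0.6891] q [ 1.45 -0.24  0.03  2.11 -0.94  1.43  1.3 ] F [ 0.3 -0.1 -0.1] g 5.0
need xyz cm [10.11 -5.31 -8.93] rot deg [43.7 28.7 38.9] rows 10.0 per row [ 1.01 -0.53 -0.89] [4.37 2.87 3.89]
grasp pt now [ 0.2832 -0.3419  0.3426] az 7.9 pitch 36.5 Zz 0.689
(0.397, -0.41, 0.25) [ 1.42  0.86 -0.61  1.15 -0.4   2.02  0.63] 0.0009900923324409842 elbow [ 0.04 -0.35  0.56] wrist [ 0.35 -0.72  0.4 ]
(0.397, -0.4, 0.1) [ 1.41  1.   -0.56  1.23 -0.31  1.85  0.77] 1.3428709141236795e-05 elbow [ 0.05 -0.39  0.5 ] wrist [ 0.35 -0.71  0.25]
(0.414, -0.282, 0.1) [ 1.41  0.86 -0.62  1.53 -0.37  1.66  0.77] 4.347361497339233e-05 elbow [ 0.04 -0.35  0.56] wrist [ 0.37 -0.6   0.25]
(0.414, -0.282, 0.3) [ 1.46  0.62 -0.7   1.45 -0.52  1.89  0.59] 1.8414628271123945e-05 elbow [ 0.01 -0.27  0.63] wrist [ 0.37 -0.6   0.45]
(0.63, -0.1, 0.14) [ 1.06  0.86 -0.71  1.48 -0.55  1.4   0.52] 1.7249037996824867e-05 elbow [ 0.16 -0.32  0.56] wrist [ 0.59 -0.41  0.29]
(0.641, 0.053, 0.1) [ 0.95  0.85 -0.77  1.67 -0.63  1.13  0.53] 4.941427793630975e-05 elbow [ 0.19 -0.29  0.56] wrist [ 0.6  -0.26  0.25]
(0.641, 0.053, 0.134) [ 0.96  0.79 -0.79  1.67 -0.64  1.16  0.5 ] 3.5905799301881085e-06 elbow [ 0.18 -0.28  0.58] wrist [ 0.6  -0.26  0.28]
```

```bash
python3 -m handwheel '[{"xyz":[1,-0.5,-0.5],"angular":[4.4,2.9,3.9]},{"xyz":[1,-0.5,-0.5],"angular":[4.4,2.9,3.9]},{"xyz":[1,-0.5,-0.5],"angular":[4.4,2.9,3.9]},{"xyz":[1,-0.5,-0.5],"angular":[4.4,2.9,3.9]},{"xyz":[1,-0.5,-0.5],"angular":[4.4,2.9,3.9]}]' 5 40 >/dev/null; python3 go.py .397 -.41 .25 82 25
```

```text
t 1.95 p [ 0.3426 -0.3615  0.3109] X [ 0.5074  0.5837 -0.6339] Z [ 0.8595 -0.3953  0.324 ] q [ 1.33  0.24 -0.07  1.65 -0.73  1.75  1.02] F [-0.  -1.   1.2] g 4.99
need xyz cm [ 5.68 -3.14 -6.89] rot deg [21.6 13.3 19.2] rows 5.0 per row [ 1.14 -0.63 -1.38] [4.32 2.66 3.85]
grasp pt now [ 0.333  -0.3726  0.3229] az 49.0 pitch 39.3 Zz 0.324
```

```bash
python3 -m handwheel '[{"xyz":[1.2,-0.7,-1.4],"angular":[4.4,2.7,3.9]},{"xyz":[1.2,-0.7,-1.4],"angular":[4.4,2.7,3.9]},{"xyz":[1.2,-0.7,-1.4],"angular":[4.4,2.7,3.9]},{"xyz":[1.2,-0.7,-1.4],"angular":[4.4,2.7,3.9]},{"xyz":[1.2,-0.7,-1.4],"angular":[4.4,2.7,3.9]}]'  >/dev/null; python3 go.py .397 -.40 .10 82 25
```

```text
t 2.37 p [ 0.398  -0.3936  0.2446] X [ 0.1367  0.8816 -0.4517] Z [ 0.988  -0.1547 -0.0029] q [ 1.28  0.77 -0.32  1.17 -0.53  2.05  0.74] F [ 0.9  1.8 -3.5] g 4.99
need xyz cm [  0.14   1.06 -15.27] rot deg [ 1.8 -0.4  0.9] rows 4.0 per row [ 0.03  0.27 -3.82] [ 0.45 -0.11  0.22]
grasp pt now [ 0.3954 -0.4103  0.2532] az 81.2 pitch 26.9 Zz -0.003
```

```bash
python3 -m handwheel '[{"xyz":[0,0.3,-3.2],"angular":[0.4,0,0.2]},{"xyz":[0,0.3,-3.2],"angular":[0.4,0,0.2]},{"xyz":[0,0.3,-3.2],"angular":[0.4,0,0.2]},{"xyz":[0,0.2,-3],"angular":[0.4,0,0.2]},{"xyz":[0,0,-2.5],"angular":[0,0,0]}]'  >/dev/null; python3 - <<'E'
from go import *
snap("scene","scene2.png",(150,220,310,340),5);snap("top","top2.png",(370,200,530,320),5)
go((.4135,-.3,.1),82,25)
E
```

```text
t 2.88 p [ 0.4054 -0.378   0.0912] X [ 0.116   0.9004 -0.4193] Z [ 0.9918 -0.1277  0.0002] q [ 1.25  0.94 -0.31  1.24 -0.45  1.89  0.88] F [-0.2 -0.2 -0.4] g 5.03
need xyz cm [1.05 9.5  0.08] rot deg [-0.2  0.  -0.7] rows 3.0 per row [0.35 3.17 0.03] [-0.07  0.01 -0.22]
grasp pt now [ 0.4032 -0.3951  0.0991] az 82.7 pitch 24.8 Zz 0.0
```

View pics/scene2.png

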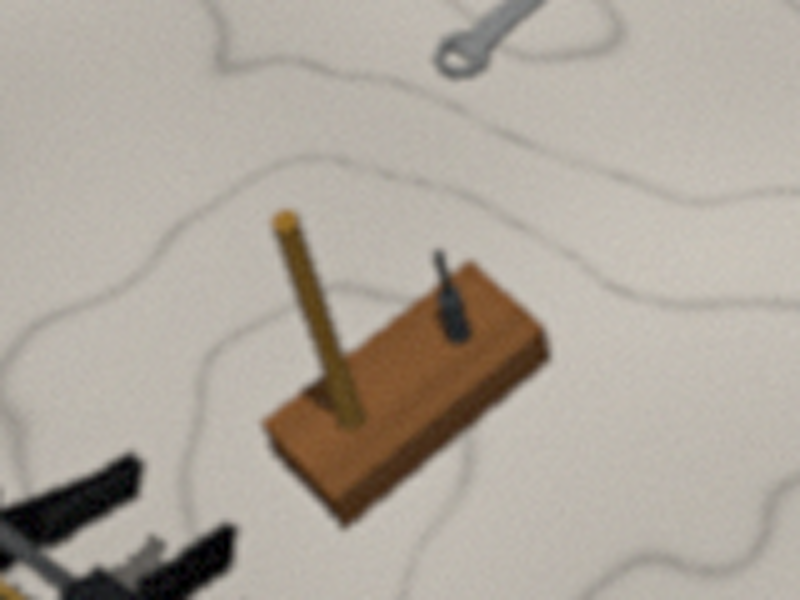

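View pics/top2.png

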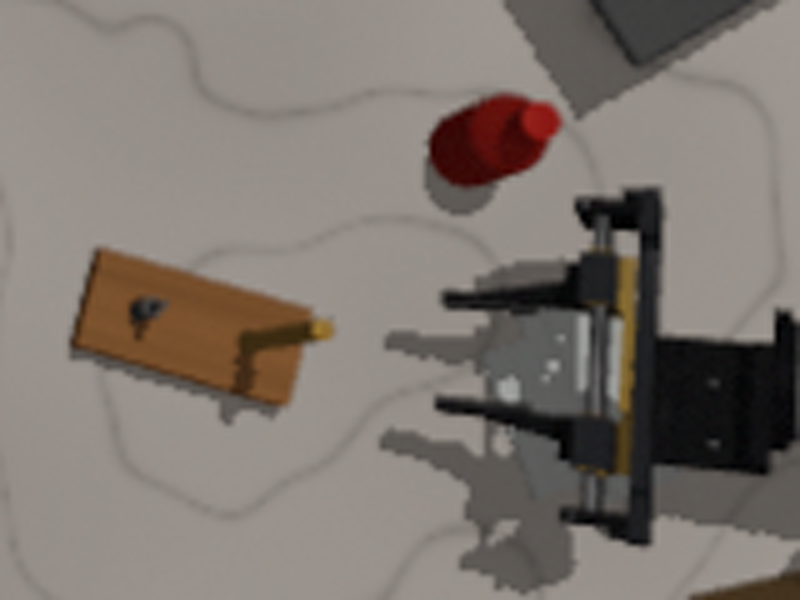

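```bash
python3 - <<'E'
from h import *
np.set_printoptions(precision=3,suppress=True)
def tri(a,b):
    o,d=ray(*a);p,e=ray(*b);A=np.stack([d,-e],1);x=np.linalg.lstsq(A,p-o,rcond=None)[0];return o+d*x[0],p+e*x[1]
s=cv2.imread("pics/scene_last.png"); cv2.imwrite("pics/bt.png",cv2.resize(s[345:400,195:250],None,fx=8,fy=8))
print(tri(("top",370+540/5,200+122/5),("scene",214.5,359)))
print(atz("top",370+465/5,200+150/5,0.03))
E
```

```text
(array([ 0.528, -0.429,  0.128]), array([ 0.529, -0.428,  0.128]))
[ 0.525 -0.42   0.03 ]
```

View pics/bt.png

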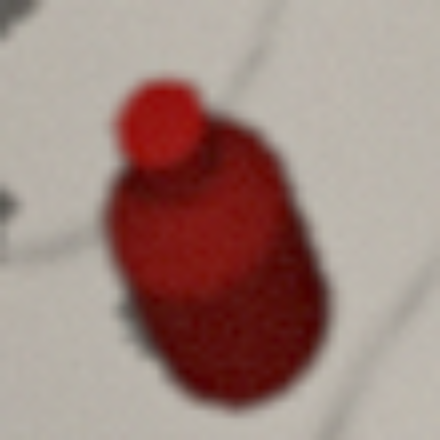

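```bash
python3 -m handwheel '[{"xyz":[-0.2,0.5,0],"angular":[0,0,-5]},{"xyz":[0,2,0],"angular":[0,0,-4]},{"xyz":[0.3,2.5,0],"angular":[0,0,-2]}]'  >/dev/null; python3 go.py .4135 -.282 .1 72 25;
```

```text
t 3.13 p [ 0.4089 -0.3322  0.0942] X [ 0.296   0.856  -0.4239] Z [ 0.9456 -0.3254  0.0032] q [ 1.33  0.8  -0.32  1.5  -0.58  1.69  0.86] F [-0.3  0.6 -0.1] g 5.02
need xyz cm [ 1.    6.65 -0.22] rot deg [0.1 0.1 1. ] rows 2.0 per row [ 0.5   3.33 -0.11] [0.07 0.07 0.49]
grasp pt now [ 0.4032 -0.3484  0.1022] az 70.9 pitch 25.1 Zz 0.003
```

```bash
python3 -m handwheel '[{"xyz":[0.5,2.2,0],"angular":[0,0,0.3]},{"xyz":[0.4,2.2,0],"angular":[0,0,0.3]},{"xyz":[0.3,2.2,-0.2],"angular":[0,0,0]},{"xyz":[0,0,0],"angular":[0,0,0]}]'  >/dev/null; python3 - <<'E'
from go import *
snap("scene","scene3.png",(170,240,290,330),6);snap("top","top3.png",(370,220,490,310),6)
go((.4135,-.282,.1),72,25)
E
```

```text
t 3.57 p [ 0.4198 -0.2691  0.1019] X [ 0.296   0.8509 -0.434 ] Z [ 0.9457 -0.3248  0.0082] q [ 1.31  0.7  -0.35  1.66 -0.61  1.6   0.87] F [-0.4  0.2  0.5] g 5.0
need xyz cm [-0.1   0.35 -0.99] rot deg [0.8 0.2 1. ] rows 1 per row [-0.1   0.35 -0.99] [0.83 0.22 0.96]
grasp pt now [ 0.4142 -0.2853  0.1101] az 70.8 pitch 25.7 Zz 0.008
```

View pics/scene3.png

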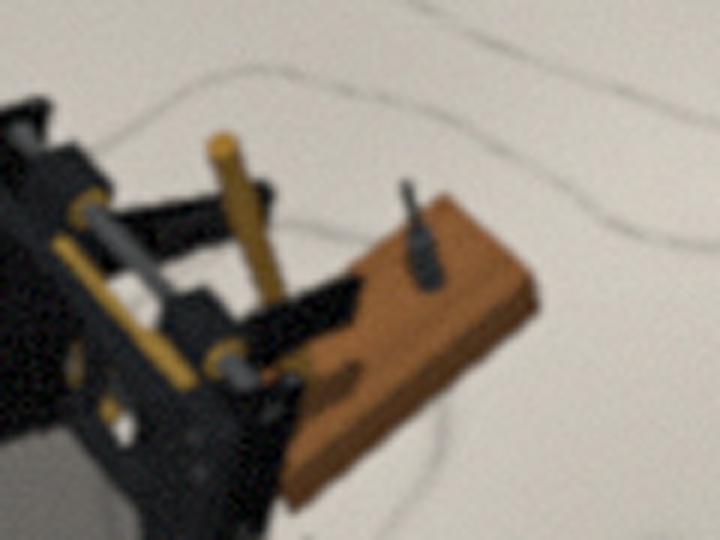

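View pics/top3.png

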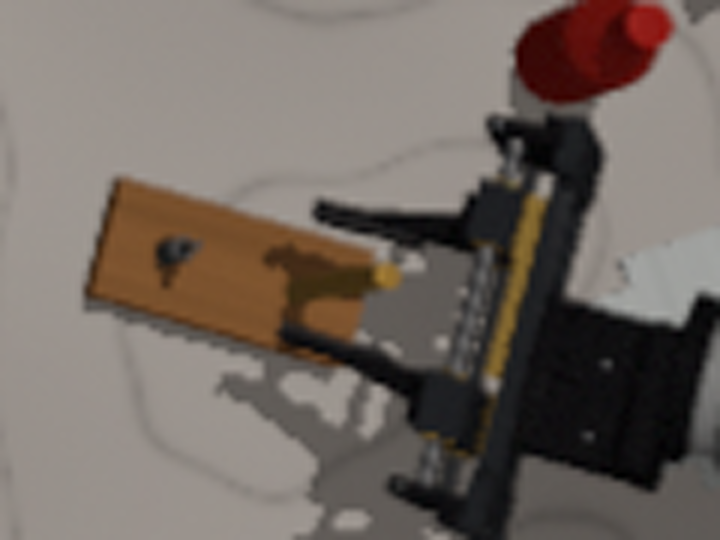

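```bash
python3 -m handwheel '[{"xyz":[-0.1,0.3,-1],"angular":[0.8,0.2,1]},{"xyz":[0,0,0],"angular":[0,0,0]},{"xyz":[0,0,0],"angular":[0,0,0]}]' >/dev/null; python3 go.py .4135 -.282 .1 72 25;python3 -m handwheel '[{"xyz":[0,0,0],"angular":[0,0,0]},{"xyz":[0,0,0],"angular":[0,0,0]},{"xyz":[0,0,0],"angular":[0,0,0]},{"xyz":[0,0,0],"angular":[0,0,0]},{"xyz":[0,0,0],"angular":[0,0,0]}]' 0.6 45 ; python3 go.py .4135 -.282 .1 72 25
```

```text
t 3.82 p [ 0.419  -0.2709  0.093 ] X [ 0.2821  0.8586 -0.4281] Z [ 0.9505 -0.3107  0.0031] q [ 1.3   0.73 -0.35  1.64 -0.6   1.61  0.87] F [-0.2  0.7  0.1] g 4.99
need xyz cm [-0.02  0.53 -0.1 ] rot deg [0.4 0.1 0.1] rows 1 per row [-0.02  0.53 -0.1 ] [0.38 0.06 0.1 ]
grasp pt now [ 0.4137 -0.2872  0.1011] az 71.8 pitch 25.3 Zz 0.003
time: 4.23
position: [0.4189, -0.2733, 0.0919]
tool_rot: [1.063, 1.202, 0.634]
ft_force: [0.1, -0.1, -0.4]
grip_width: 0.283
t 4.23 p [ 0.4189 -0.2733  0.0919] X [ 0.2842  0.8582 -0.4274] Z [ 0.9496 -0.3135  0.002 ] q [ 1.31  0.73 -0.35  1.63 -0.6   1.61  0.87] F [ 0.1 -0.1 -0.4] g 2.46
need xyz cm [-0.    0.76  0.  ] rot deg [0.3 0.  0.3] rows 1 per row [-0.    0.76  0.  ] [0.33 0.02 0.27]
grasp pt now [ 0.4135 -0.2896  0.1   ] az 71.7 pitch 25.3 Zz 0.002
```

```bash
python3 -m handwheel '[{"xyz":[0,0.7,0],"angular":[0.3,0,0.3]},{"xyz":[0,0.1,0],"angular":[0,0,0]},{"xyz":[0,0,0],"angular":[0,0,0]},{"xyz":[0,0,0],"angular":[0,0,0]},{"xyz":[0,0,0],"angular":[0,0,0]}]' 0.6 45 >/dev/null; python3 go.py .4135 -.282 .1 72 25;python3 -m handwheel '[{"xyz":[0,0,0],"angular":[0,0,0]},{"xyz":[0,0,0],"angular":[0,0,0]},{"xyz":[0,0,0],"angular":[0,0,0]}]' >/dev/null;python3 go.py .4135 -.282 .1 72 25
```

```text
t 4.65 p [ 0.419  -0.2642  0.0919] X [ 0.2794  0.8621 -0.4227] Z [ 0.9514 -0.3081  0.0005] q [ 1.3   0.73 -0.35  1.65 -0.6   1.6   0.87] F [-0.  -0.5 -0.4] g 1.02
need xyz cm [-0.02 -0.14  0.01] rot deg [ 0.   0.  -0.1] rows 1 per row [-0.02 -0.14  0.01] [ 0.01  0.03 -0.06]
grasp pt now [ 0.4137 -0.2806  0.0999] az 72.0 pitch 25.0 Zz 0.001
t 4.9 p [ 0.419  -0.2645  0.0919] X [ 0.2795  0.8618 -0.4233] Z [ 0.9513 -0.3082  0.0006] q [ 1.3   0.73 -0.35  1.65 -0.6   1.6   0.87] F [-0.2 -0.6 -0.4] g 1.0
need xyz cm [-0.01 -0.11  0.01] rot deg [ 0.1  0.  -0. ] rows 1 per row [-0.01 -0.11  0.01] [ 0.05  0.02 -0.05]
grasp pt now [ 0.4137 -0.2809  0.0999] az 72.0 pitch 25.0 Zz 0.001
```

```bash
python3 -m handwheel '[{"xyz":[0,0,1.5],"angular":[0,0,0]},{"xyz":[0,0,2.5],"angular":[0,0,0]},{"xyz":[0,0,3.5],"angular":[0,0,0]},{"xyz":[0.5,0.5,3],"angular":[0,0,0]},{"xyz":[1,2,2],"angular":[0,0,0]}]' >/dev/null;  python3 - <<'E'
from go import *
snap("scene","scene4.png",(170,200,330,320),5)
go((.60,-.10,.12),72,25)
E
```

```text
t 5.37 p [ 0.4331 -0.2356  0.2227] X [ 0.2768  0.8645 -0.4196] Z [ 0.9517 -0.3071 -0.005 ] q [ 1.31  0.52 -0.4   1.66 -0.69  1.73  0.73] F [3.  2.5 0.8] g 1.02
need xyz cm [ 17.23  15.2  -11.08] rot deg [-0.3 -0.2 -0.1] rows 7.0 per row [ 2.46  2.17 -1.58] [-0.04 -0.03 -0.02]
grasp pt now [ 0.4278 -0.252   0.2307] az 72.2 pitch 24.8 Zz -0.005
```

View pics/scene4.png

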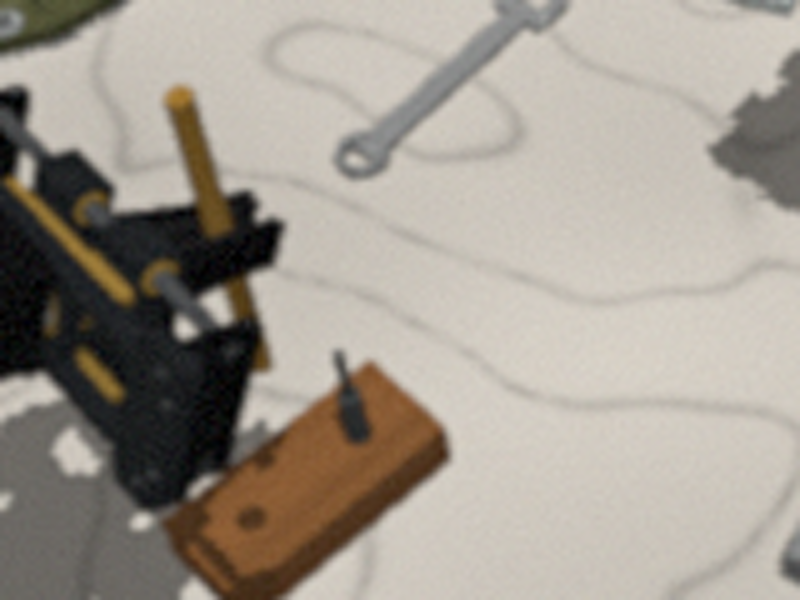

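The drift is clear of the stand, and the empty hole shows at about (220.3,303.3) in the scene picture. I'll carry the drift to the press.

```bash
python3 -c "
from h import *
print('hole',atz('scene',170+252.5/5-.5,200+517.5/5-.5,.03))"
python3 -m handwheel '[{"xyz":[2.5,2,0],"angular":[0,0,0]},{"xyz":[2.5,2,-1],"angular":[0,0,0]},{"xyz":[2.5,2,-2],"angular":[0,0,0]},{"xyz":[2.5,2,-2],"angular":[0,0,0]},{"xyz":[2.5,2,-2],"angular":[0,0,0]}]' >/dev/null;  python3 go.py .609 -.06 .094 72 25
```

```text
hole [ 0.4142228  -0.28252328  0.03      ]
t 5.78 p [ 0.5607 -0.1395  0.1602] X [ 0.2879  0.8533 -0.4346] Z [ 0.9486 -0.3165  0.007 ] q [ 1.11  0.61 -0.47  1.69 -0.77  1.44  0.67] F [ 0.3 -0.9 -1.6] g 1.0
need xyz cm [ 5.36  9.58 -7.42] rot deg [0.8 0.1 0.5] rows 4.0 per row [ 1.34  2.4  -1.85] [0.21 0.04 0.11]
grasp pt now [ 0.5552 -0.1557  0.1684] az 71.4 pitch 25.8 Zz 0.007
```

```bash
python3 -m handwheel '[{"xyz":[1.3,2,-2],"angular":[0.2,0,0.1]},{"xyz":[1.3,2,-2],"angular":[0.2,0,0.1]},{"xyz":[1.3,2,-2],"angular":[0.2,0,0.1]},{"xyz":[1,1.5,-1.5],"angular":[0,0,0.1]},{"xyz":[0,0,0],"angular":[0,0,0]}]' >/dev/null;  python3 - <<'E'
from go import *
go((.609,-.06,.094),72,25)
snap("scene","scene5.png",(280,150,420,255),5);snap("top","top5.png",(260,120,400,225),5)
E
```

```text
t 6.2 p [ 0.6131 -0.0513  0.0847] X [ 0.2715  0.8651 -0.4218] Z [ 0.9547 -0.2975  0.0043] q [ 0.99  0.73 -0.51  1.73 -0.81  1.24  0.71] F [-1.1  1.4 -1.3] g 1.0
need xyz cm [0.13 0.76 0.13] rot deg [ 0.   0.2 -0.7] rows 1 per row [0.13 0.76 0.13] [ 0.03  0.25 -0.69]
grasp pt now [ 0.6079 -0.0677  0.0927] az 72.6 pitch 24.9 Zz 0.004
```

View pics/scene5.png

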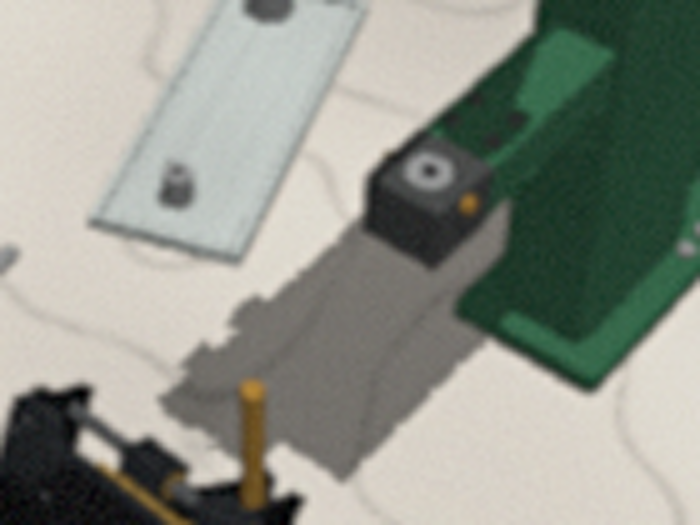

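View pics/top5.png

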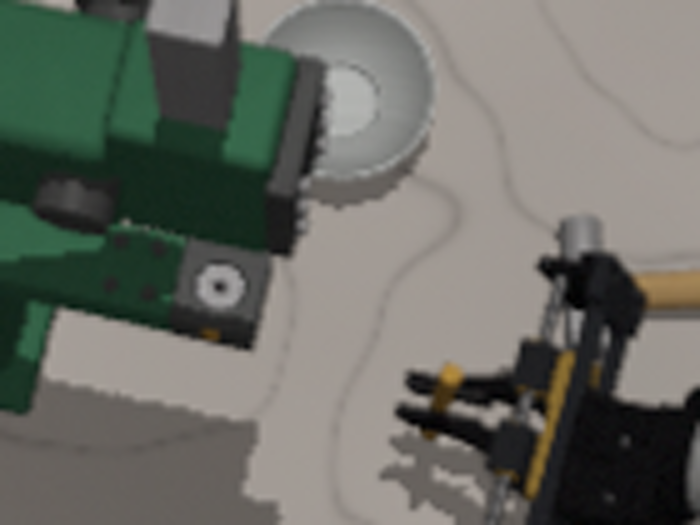

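```bash
python3 - <<'E'
from h import *
np.set_printoptions(precision=4,suppress=True)
f=lambda a,b,x,y:(a+(x+.5)/5-.5,b+(y+.5)/5-.5)
print("drift",atz("scene",*f(280,150,253,387),.1857),atz("top",*f(260,120,453,374),.1857))
print("low",atz("scene",*f(280,150,256,497),.115))
print("die",atz("scene",*f(280,150,430,171),.238),atz("top",*f(260,120,220,285.5),.238))
E
```

```text
drift [ 0.6055 -0.0666  0.1857] [ 0.6047 -0.0702  0.1857]
low [ 0.6114 -0.0748  0.115 ]
die [0.6415 0.0527 0.238 ] [0.6412 0.0524 0.238 ]
```

```bash
python3 -m handwheel '[{"xyz":[0.8,2.4,0],"angular":[0,0.2,-0.6]},{"xyz":[0.8,2.4,0],"angular":[0,0,0]},{"xyz":[0.7,2.1,0],"angular":[0,0,0]},{"xyz":[0,0.1,0],"angular":[0,0,0]},{"xyz":[0,0,0],"angular":[0,0,0]}]' >/dev/null;  python3 - <<'E'
from go import *
go((.631,0.0,.094),72,25)
snap("scene","scene6.png",(310,150,410,225),8);snap("top","top6.png",(270,140,370,215),8)
E
```

```text
t 6.72 p [0.6375 0.0032 0.0877] X [ 0.2964  0.8501 -0.4353] Z [ 0.9456 -0.3252  0.0089] q [ 0.93  0.7  -0.55  1.78 -0.87  1.13  0.68] F [-0.7 -0.6 -1.6] g 1.02
need xyz cm [-0.12  1.32 -0.17] rot deg [0.9 0.2 1. ] rows 1 per row [-0.12  1.32 -0.17] [0.93 0.23 0.98]
grasp pt now [ 0.6319 -0.0129  0.0959] az 70.8 pitch 25.8 Zz 0.009
```

View pics/scene6.png

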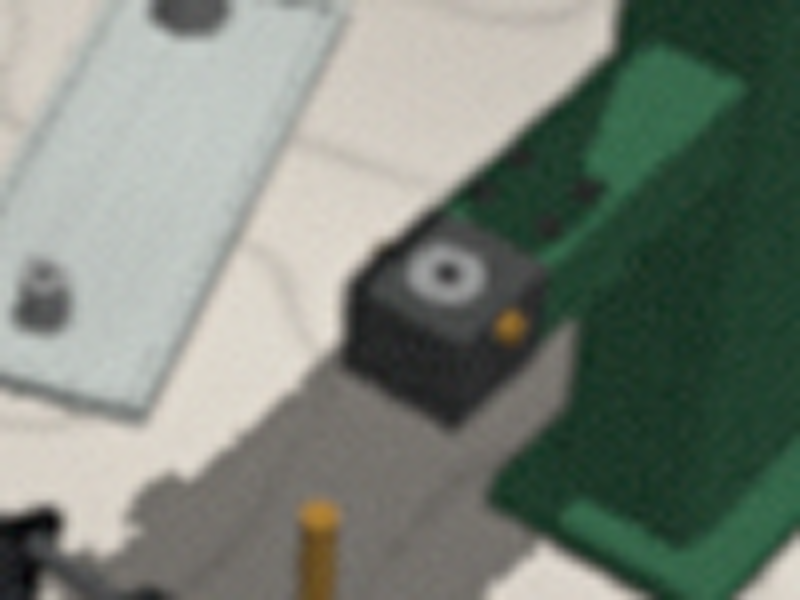

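View pics/top6.png

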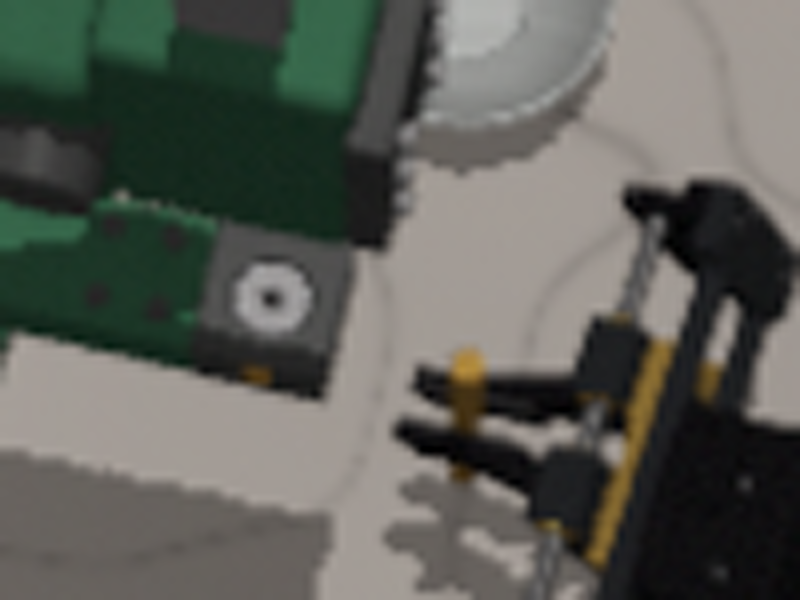

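```bash
python3 - <<'E'
from h import *
np.set_printoptions(precision=4,suppress=True)
f=lambda a,b,x,y:(a+(x+.5)/8-.5,b+(y+.5)/8-.5)
a=atz("scene",*f(310,150,320,517),.189),atz("top",*f(270,140,468,364),.189)
b=atz("scene",*f(310,150,447,271),.238),atz("top",*f(270,140,272,297),.238)
print("drift",*a);print("die",*b);print("diff",b[0]-a[0],b[1]-a[1])
E
```

```text
drift [ 0.6306 -0.0126  0.189 ] [ 0.6301 -0.0114  0.189 ]
die [0.6407 0.0536 0.238 ] [0.6412 0.0525 0.238 ]
diff [0.01   0.0662 0.049 ] [0.0112 0.064  0.049 ]
```

```bash
python3 -m handwheel '[{"xyz":[0.4,1.8,-0.1],"angular":[0.6,0.2,0.6]},{"xyz":[0.3,2.2,0],"angular":[0.4,0,0.4]},{"xyz":[0.2,1.8,0],"angular":[0.2,0,0.2]},{"xyz":[0.1,0.8,0],"angular":[0,0,0]},{"xyz":[0,0,0],"angular":[0,0,0]}]' >/dev/null;  python3 go.py .642 .0533 .094 72 25
```

```text
t 7.23 p [0.6489 0.0685 0.0864] X [ 0.2824  0.8628 -0.4192] Z [ 0.9503 -0.3114 -0.0009] q [ 0.87  0.71 -0.6   1.81 -0.92  1.05  0.68] F [-0.4 -0.2 -1.7] g 1.04
need xyz cm [-0.16  0.12 -0.04] rot deg [-0.2  0.   0.1] rows 1 per row [-0.16  0.12 -0.04] [-0.22  0.02  0.15]
grasp pt now [0.6435 0.0521 0.0944] az 71.9 pitch 24.8 Zz -0.001
```

```bash
python3 -m handwheel '[{"xyz":[-0.1,0.15,0],"angular":[-0.2,0,0.1]},{"xyz":[0,0,0],"angular":[0,0,0]}]' >/dev/null;  python3 - <<'E'
from go import *
go((.642,.0533,.094),72,25)
snap("scene","scene7.png",(320,150,420,225),8);snap("top","top7.png",(260,140,360,215),8)
E
```

```text
t 7.4 p [0.6471 0.0723 0.0863] X [ 0.2779  0.863  -0.4219] Z [ 0.9518 -0.3068 -0.0006] q [ 0.87  0.7  -0.6   1.82 -0.92  1.05  0.68] F [-0.7  0.5 -1.9] g 1.0
need xyz cm [ 0.03 -0.27 -0.04] rot deg [-0.1 -0.  -0.1] rows 1 per row [ 0.03 -0.27 -0.04] [-0.06 -0.02 -0.13]
grasp pt now [0.6418 0.0559 0.0944] az 72.1 pitch 25.0 Zz -0.001
```

View pics/scene7.png

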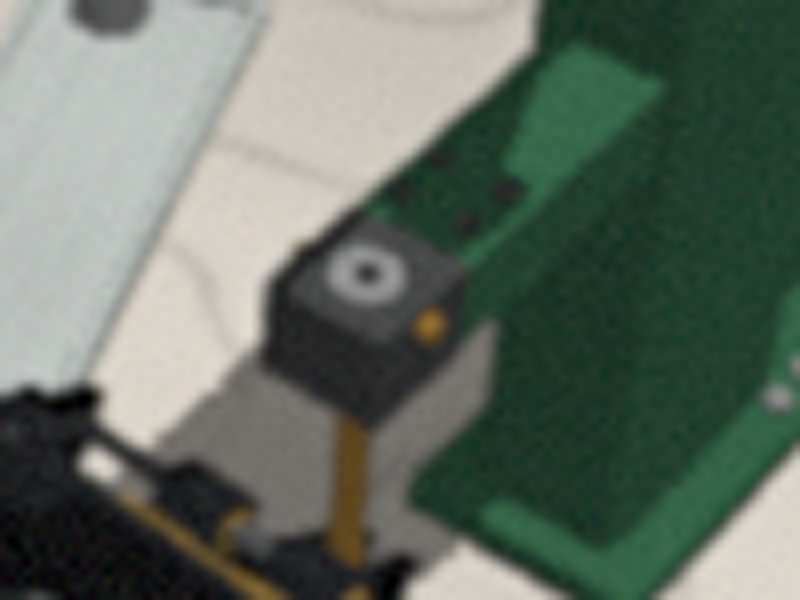

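View pics/top7.png

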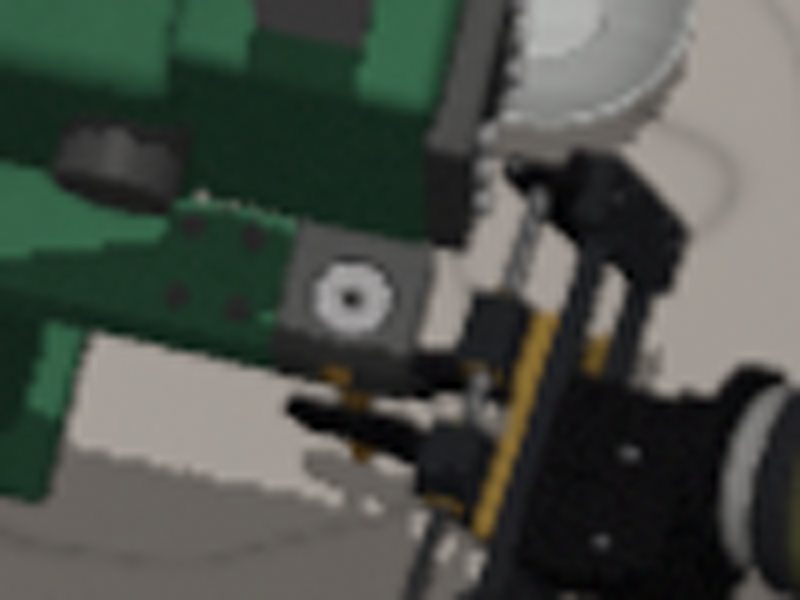

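```bash
python3 - <<'E'
from h import *
for z in(.238,.16,.14,.12):
    u=proj("scene",[.6411,.0531,z]); print(z,((u-[320,150]+.5)*8-.5).round(1))
for z in(.238,.05,.03,.01):
    u=proj("top",[.6411,.0531,z]); print(z,((u-[260,140]+.5)*8-.5).round(1))
E
```

```text
0.238 [367.7 272.6]
0.16 [352.1 450.8]
0.14 [348.4 493.6]
0.12 [344.7 535.3]
0.238 [350.2 297.4]
0.05 [363.6 422.1]
0.03 [364.8 433.3]
0.01 [366.  444.2]
```

```bash
python3 -m handwheel '[{"xyz":[0,-0.2,0.4],"angular":[0,0,0]},{"xyz":[0,0,0.5],"angular":[0,0,0]},{"xyz":[0,0,0.4],"angular":[0,0,0]},{"xyz":[0,0,0.2],"angular":[0,0,0]}]' >/dev/null;  python3 go.py .6420 .054 .12 72 25
```

```text
t 7.83 p [0.6481 0.0655 0.1016] X [ 0.2831  0.8604 -0.4238] Z [ 0.9498 -0.3129 -0.0007] q [ 0.88  0.68 -0.6   1.81 -0.92  1.07  0.65] F [-0.3 -0.5 -0.8] g 1.01
need xyz cm [-0.08  0.49  1.04] rot deg [ 0.1 -0.1  0.2] rows 1 per row [-0.08  0.49  1.04] [ 0.06 -0.06  0.23]
grasp pt now [0.6428 0.0491 0.1096] az 71.8 pitch 25.1 Zz -0.001
```

```bash
python3 -m handwheel '[{"xyz":[-0.1,0.4,0],"angular":[0,0,0.1]},{"xyz":[0,0.05,0.1],"angular":[0,0,0]}]' >/dev/null;  python3 go.py .6420 .054 .12 72 25
```

```text
t 8.0 p [0.6476 0.0691 0.1035] X [ 0.2833  0.86   -0.4245] Z [ 0.9499 -0.3125  0.001 ] q [ 0.87  0.67 -0.6   1.82 -0.92  1.06  0.65] F [-0.2 -0.2 -1.1] g 1.04
need xyz cm [-0.03  0.13  0.85] rot deg [0.1 0.  0.2] rows 1 per row [-0.03  0.13  0.85] [0.13 0.02 0.21]
grasp pt now [0.6423 0.0528 0.1115] az 71.8 pitch 25.1 Zz 0.001
```

Alignment is good. I'll push up now and watch the force.

```bash
python3 -m handwheel '[{"xyz":[0,0.15,0.4],"angular":[0.1,0,0.1]},{"xyz":[0,0.1,0.4],"angular":[0,0,0]}]' >/dev/null;  python3 go.py .6420 .054 .12 72 25;  python3 -m handwheel '[{"xyz":[0,0.1,0.4],"angular":[0,0,0]},{"xyz":[0,0.1,0.3],"angular":[0,0,0]}]' >/dev/null;  python3 go.py .6420 .054 .12 72 25
```

```text
t 8.17 p [0.647  0.0712 0.1101] X [ 0.2815  0.8602 -0.4254] Z [ 0.9503 -0.3113 -0.0007] q [ 0.87  0.66 -0.61  1.82 -0.92  1.07  0.64] F [-0.1 -0.7 -6.9] g 1.01
need xyz cm [ 0.03 -0.08  0.19] rot deg [ 0.2 -0.1  0.1] rows 1 per row [ 0.03 -0.08  0.19] [ 0.15 -0.09  0.14]
grasp pt now [0.6417 0.0549 0.1182] az 71.9 pitch 25.2 Zz -0.001
t 8.33 p [0.6463 0.0723 0.1151] X [ 0.2816  0.8582 -0.4292] Z [ 0.9498 -0.3127 -0.002 ] q [ 0.87  0.64 -0.61  1.82 -0.93  1.07  0.63] F [ 0.5 -0.5 -7.2] g 1.01
need xyz cm [ 0.1  -0.19 -0.32] rot deg [ 0.4 -0.2  0.2] rows 1 per row [ 0.1  -0.19 -0.32] [ 0.36 -0.24  0.22]
grasp pt now [0.6409 0.0559 0.1233] az 71.8 pitch 25.4 Zz -0.002
```

```bash
python3 -m handwheel '[{"xyz":[0.05,-0.05,0.4],"angular":[0.3,-0.2,0.2]},{"xyz":[0.05,0,0.4],"angular":[0,0,0]}]' >/dev/null;  python3 - <<'E'
from go import *
go((.642,.0545,.134),72,25)
snap("scene","scene8.png",(320,150,420,225),8)
E
```

```text
t 8.5 p [0.6464 0.0714 0.122 ] X [ 0.2793  0.8608 -0.4256] Z [ 0.9509 -0.3094 -0.0018] q [ 0.88  0.64 -0.61  1.82 -0.93  1.08  0.62] F [ 0.2 -1.  -7.5] g 1.02
need xyz cm [ 0.09 -0.05  0.4 ] rot deg [ 0.1 -0.2  0. ] rows 1 per row [ 0.09 -0.05  0.4 ] [ 0.15 -0.16  0.02]
grasp pt now [0.6411 0.055  0.1301] az 72.0 pitch 25.2 Zz -0.002
```

View pics/scene8.png

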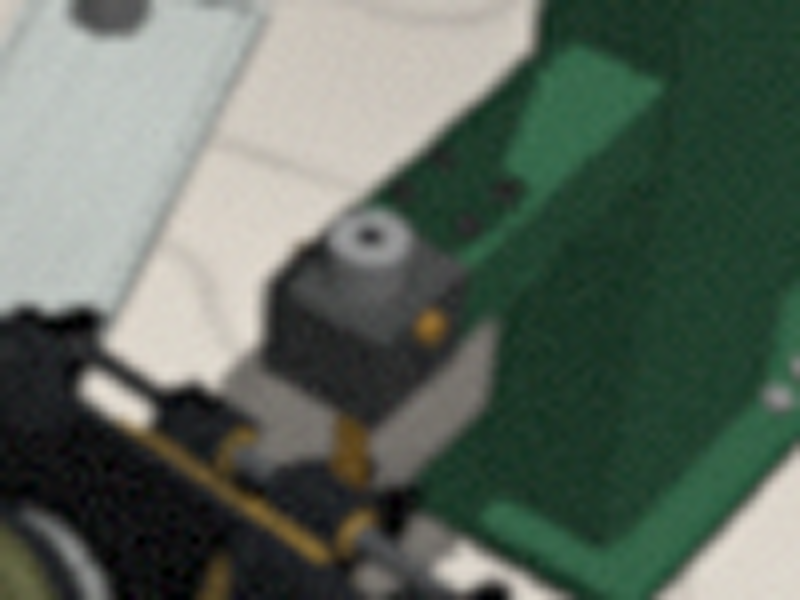

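```bash
python3 -m handwheel '[{"xyz":[0.05,0,0.25],"angular":[0,0,0]},{"xyz":[0,0,0.1],"angular":[0,0,0]},{"xyz":[0,0,0.05],"angular":[0,0,0]}]' >/dev/null;  python3 - <<'E'
from go import *
go((.642,.0545,.134),72,25)
snap("scene","scene9.png",(320,150,420,225),8)
E
```

```text
t 8.8 p [0.6474 0.0721 0.1286] X [ 0.279   0.8617 -0.4238] Z [ 0.9513 -0.3082 -0.0004] q [ 0.88  0.63 -0.61  1.81 -0.93  1.09  0.62] F [-0.3 -0.2 -3.2] g 1.0
need xyz cm [-0.01 -0.12 -0.26] rot deg [ 0.1 -0.  -0.1] rows 1 per row [-0.01 -0.12 -0.26] [ 0.07 -0.05 -0.05]
grasp pt now [0.6421 0.0557 0.1366] az 72.1 pitch 25.1 Zz -0.0
```

View pics/scene9.png

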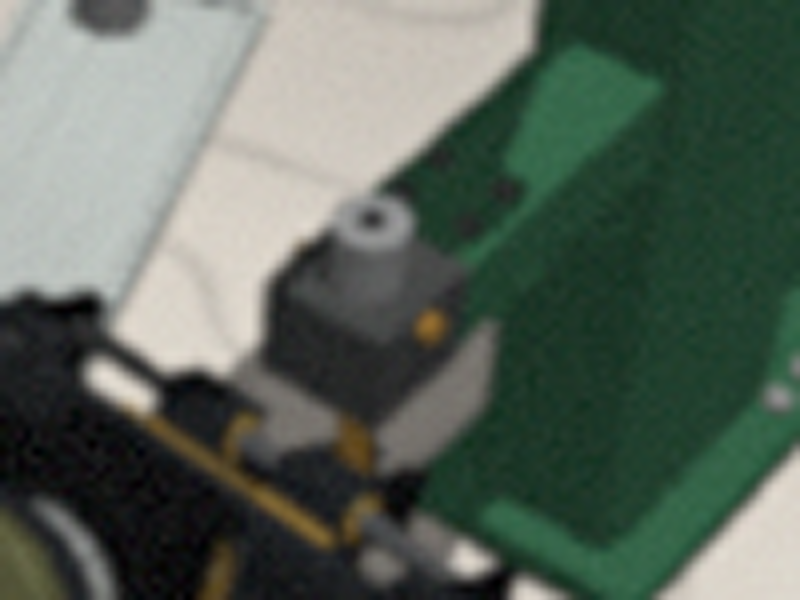

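```bash
python3 -m handwheel '[{"xyz":[0,-0.1,-0.6],"angular":[0,0,0]},{"xyz":[0,0.05,-1.2],"angular":[0,0,0]},{"xyz":[0,0.05,-1.2],"angular":[0,0,0]},{"xyz":[0,0.05,-0.9],"angular":[0,0,0]}]' >/dev/null;  python3 - <<'E'
from go import *
go((.642,.0545,.092),72,25)
snap("scene","scene10.png",(320,150,420,225),8)
E
```

```text
t 9.18 p [0.6501 0.0739 0.0926] X [ 0.2814  0.8634 -0.4187] Z [ 0.9517 -0.3071  0.0063] q [ 0.87  0.7  -0.6   1.81 -0.92  1.05  0.68] F [-0.1 -0.  -1.6] g 1.03
need xyz cm [-0.27 -0.3  -0.86] rot deg [-0.1  0.4 -0.1] rows 1 per row [-0.27 -0.3  -0.86] [-0.12  0.42 -0.11]
grasp pt now [0.6447 0.0575 0.1005] az 71.9 pitch 24.8 Zz 0.006
```

View pics/scene10.png

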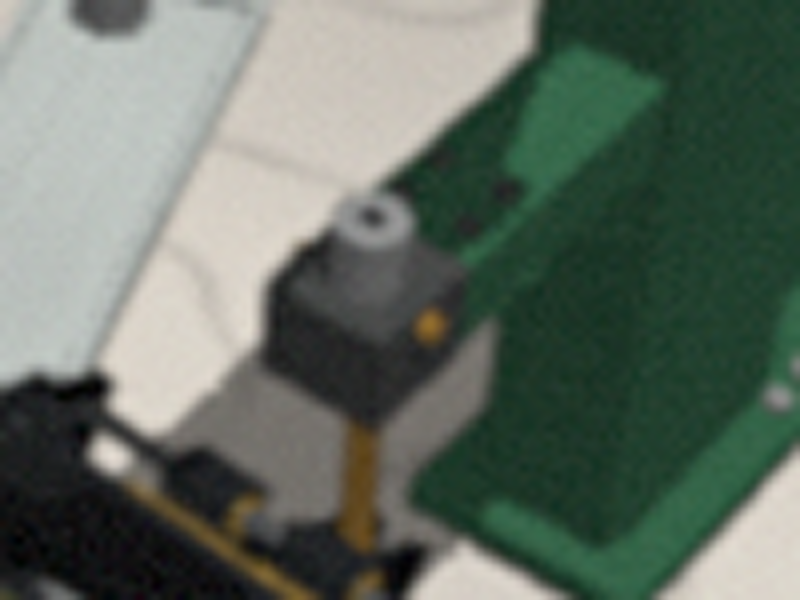

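The die stays up, with its top at (374,214) in the crop, about 22 mm proud. I'll back out and go to the stand.

```bash
python3 -m handwheel '[{"xyz":[-0.5,-1.8,-0.2],"angular":[0,0.4,0]},{"xyz":[-0.8,-3,0],"angular":[0,0,0]},{"xyz":[-0.8,-3,0],"angular":[0,0,0]},{"xyz":[-1,-3,1],"angular":[0,0,0]},{"xyz":[-1.5,-2,2.5],"angular":[0,0,0]}]' >/dev/null;  python3 go.py .45 -.20 .23 72 25
```

```text
t 9.65 p [ 0.5966 -0.045   0.1182] X [ 0.2585  0.8749 -0.4096] Z [ 0.9565 -0.2912 -0.0184] q [ 1.01  0.67 -0.52  1.75 -0.82  1.29  0.67] F [ 0.9 -1.2 -2.1] g 1.01
need xyz cm [-14.12 -13.87  10.37] rot deg [-1.1 -0.8 -1.1] rows 6.0 per row [-2.35 -2.31  1.73] [-0.18 -0.13 -0.18]
grasp pt now [ 0.5917 -0.0616  0.126 ] az 73.5 pitch 24.2 Zz -0.018
```

```bash
python3 -m handwheel '[{"xyz":[-2.5,-1.8,2],"angular":[0,0,0]},{"xyz":[-2.5,-1.8,2],"angular":[0,0,0]},{"xyz":[-2.5,-1.8,2],"angular":[0,0,0]},{"xyz":[-2.5,-1.8,2],"angular":[0,0,0]},{"xyz":[-2.5,-1.8,2],"angular":[0,0,0]}]' >/dev/null;  python3 go.py .4137 -.281 .20 72 25
```

```text
t 10.07 p [ 0.4674 -0.1376  0.2209] X [ 0.2572  0.8787 -0.4023] Z [ 0.9568 -0.2899 -0.0214] q [ 1.24  0.45 -0.48  1.8  -0.77  1.61  0.69] F [ 0.1  0.3 -1.9] g 1.04
need xyz cm [ -4.84 -12.7   -2.9 ] rot deg [-1.6 -0.8 -1.1] rows 4.0 per row [-1.21 -3.18 -0.72] [-0.4  -0.2  -0.28]
grasp pt now [ 0.4625 -0.1543  0.2286] az 73.7 pitch 23.7 Zz -0.021
```

```bash
python3 -m handwheel '[{"xyz":[-1.2,-3.1,0],"angular":[-0.4,-0.2,-0.3]},{"xyz":[-1.2,-3.1,0],"angular":[-0.4,-0.2,-0.3]},{"xyz":[-1.2,-3.1,-0.5],"angular":[-0.4,-0.2,-0.3]},{"xyz":[-0.8,-2,-2],"angular":[-0.4,-0.2,-0.3]},{"xyz":[0,0,-1.5],"angular":[0,0,0]}]' >/dev/null;  python3 go.py .4137 -.281 .135 72 25
```

```text
t 10.48 p [ 0.4182 -0.2611  0.185 ] X [ 0.2892  0.855  -0.4306] Z [ 0.9486 -0.3163  0.0092] q [ 1.33  0.58 -0.38  1.65 -0.65  1.7   0.79] F [-1.1 -0.6 -2.8] g 1.04
need xyz cm [ 0.09 -0.35 -5.8 ] rot deg [0.6 0.3 0.4] rows 2.0 per row [ 0.04 -0.18 -2.9 ] [0.32 0.17 0.22]
grasp pt now [ 0.4127 -0.2773  0.1932] az 71.3 pitch 25.5 Zz 0.009
```

```bash
python3 -m handwheel '[{"xyz":[0.05,-0.2,-2.5],"angular":[0.4,0.2,0.2]},{"xyz":[0.05,-0.1,-2],"angular":[0.2,0.1,0.2]},{"xyz":[0,0,-0.6],"angular":[0,0,0]},{"xyz":[0,0,0],"angular":[0,0,0]}]' >/dev/null;  python3 - <<'E'
from go import *
go((.4137,-.281,.13),72,25)
snap("scene","scene11.png",(180,240,280,315),8);snap("top","top11.png",(380,220,480,295),8)
E
```

```text
t 10.82 p [ 0.4185 -0.2643  0.1278] X [ 0.2828  0.8632 -0.4182] Z [ 0.9499 -0.3126 -0.0028] q [ 1.32  0.68 -0.37  1.65 -0.62  1.64  0.83] F [ 0.   0.1 -1.5] g 1.04
need xyz cm [ 0.05 -0.04 -0.58] rot deg [-0.3 -0.1  0.2] rows 1 per row [ 0.05 -0.04 -0.58] [-0.32 -0.07  0.22]
grasp pt now [ 0.4131 -0.2807  0.1357] az 71.9 pitch 24.7 Zz -0.003
```

View pics/scene11.png

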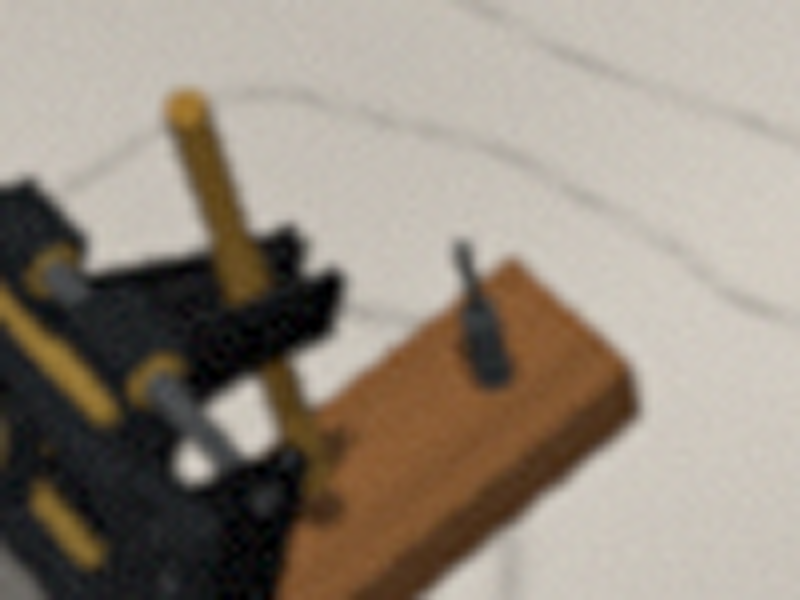

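View pics/top11.png

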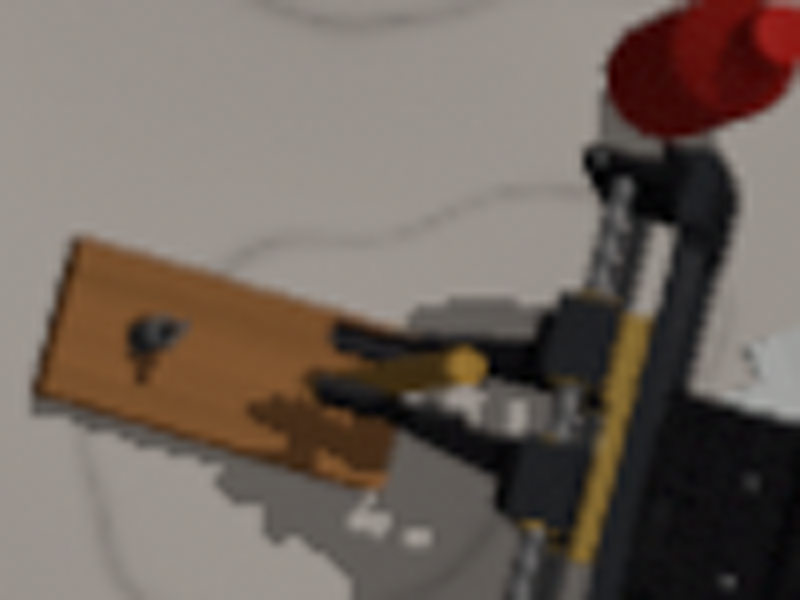

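```bash
python3 - <<'E'
from h import *
for z in(.03,.044,.09,.2287):
    u=proj("scene",[.4142,-.2825,z]); print(z,((u-[180,240]+.5)*8-.5).round(1))
f=lambda a,b,x,y:(a+(x+.5)/8-.5,b+(y+.5)/8-.5)
print(atz("scene",*f(180,240,187,108),.2287),atz("top",*f(380,220,470,365),.2287))
print(atz("scene",*f(180,240,318,487),.0437))
E
```

```text
0.03 [323.5 507.4]
0.044 [315.2 483. ]
0.09 [286.9 399.3]
0.2287 [189.2 110.2]
[ 0.41322759 -0.28219356  0.2287    ] [ 0.41245703 -0.2822205   0.2287    ]
[ 0.41561359 -0.28311849  0.0437    ]
```

```bash
python3 -m handwheel '[{"xyz":[0.05,0.05,-0.6],"angular":[-0.3,0,0.2]},{"xyz":[0,0.05,-0.4],"angular":[0,0,0]}]' >/dev/null;  python3 go.py .4137 -.281 .10 72 25;  python3 -m handwheel '[{"xyz":[0,0.05,-0.4],"angular":[0,0,0]},{"xyz":[0,0.05,-0.3],"angular":[0,0,0]}]' >/dev/null;  python3 go.py .4137 -.281 .10 72 25
```

```text
t 11.08 p [ 0.4207 -0.2632  0.1214] X [ 0.2799  0.8608 -0.4251] Z [ 0.9516 -0.3072  0.0045] q [ 1.31  0.68 -0.37  1.65 -0.61  1.63  0.84] F [ 0.   0.1 -1.7] g 1.02
need xyz cm [-0.17 -0.14 -2.94] rot deg [ 0.2  0.2 -0.1] rows 1 per row [-0.17 -0.14 -2.94] [ 0.23  0.2  -0.11]
grasp pt now [ 0.4154 -0.2796  0.1295] az 72.0 pitch 25.2 Zz 0.005
t 11.25 p [ 0.4215 -0.262   0.1151] X [ 0.2796  0.8601 -0.4267] Z [ 0.952 -0.306  0.007] q [ 1.31  0.69 -0.37  1.65 -0.61  1.62  0.85] F [-0.5 -0.1 -1.1] g 1.04
need xyz cm [-0.25 -0.26 -2.32] rot deg [ 0.4  0.3 -0.2] rows 1 per row [-0.25 -0.26 -2.32] [ 0.37  0.3  -0.18]
grasp pt now [ 0.4162 -0.2783  0.1232] az 72.0 pitch 25.3 Zz 0.007
```

```bash
python3 -m handwheel '[{"xyz":[-0.25,-0.25,0.1],"angular":[0.4,0.3,-0.2]},{"xyz":[0,0,0],"angular":[0,0,0]}]' >/dev/null;  python3 - <<'E'
from go import *
go((.4137,-.281,.10),72,25)
snap("scene","scene12.png",(180,240,280,315),8)
f=lambda a,b,x,y:(a+(x+.5)/8-.5,b+(y+.5)/8-.5)
E
```

```text
t 11.42 p [ 0.4189 -0.2642  0.1163] X [ 0.2797  0.8624 -0.4221] Z [ 0.9511 -0.3087 -0.0006] q [ 1.31  0.69 -0.37  1.65 -0.61  1.63  0.85] F [-0.3 -0.8 -2.3] g 1.01
need xyz cm [ 0.01 -0.04 -2.43] rot deg [-0. -0. -0.] rows 1 per row [ 0.01 -0.04 -2.43] [-0.04 -0.02 -0.02]
grasp pt now [ 0.4136 -0.2806  0.1243] az 72.0 pitch 25.0 Zz -0.001
```

View pics/scene12.png

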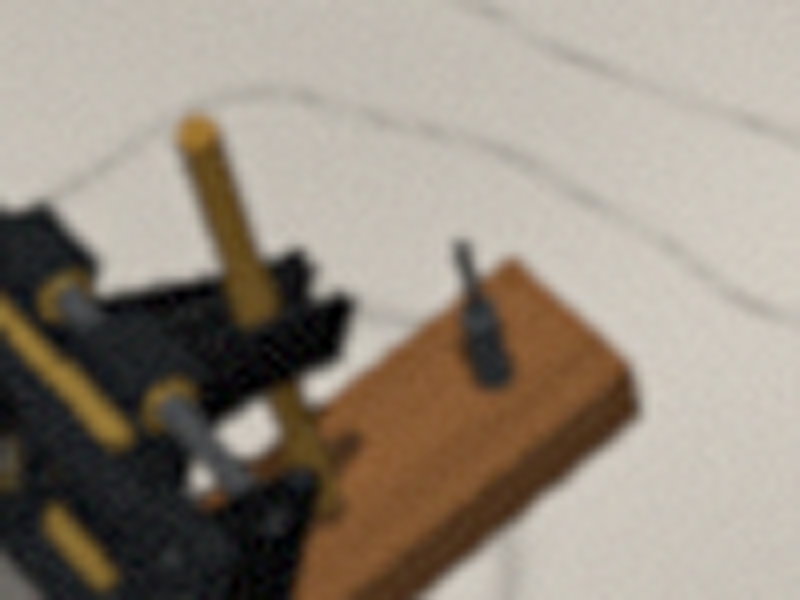

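```bash
python3 -m handwheel '[{"xyz":[0,-0.05,-0.5],"angular":[0,0,0]},{"xyz":[-0.05,-0.05,-0.5],"angular":[0,0,0]}]' >/dev/null;  python3 go.py .4137 -.281 .10 72 25
```

```text
t 11.63 p [ 0.4191 -0.2655  0.1069] X [ 0.2804  0.8617 -0.423 ] Z [ 0.9512 -0.3085  0.002 ] q [ 1.31  0.71 -0.36  1.65 -0.6   1.62  0.86] F [ 0.7  0.4 -2.4] g 1.0
need xyz cm [-0.01  0.08 -1.5 ] rot deg [ 0.1  0.1 -0. ] rows 1 per row [-0.01  0.08 -1.5 ] [ 0.06  0.1  -0.03]
grasp pt now [ 0.4138 -0.2818  0.115 ] az 72.0 pitch 25.0 Zz 0.002
```

Bottom end is at about 23 mm, so it's inside the hole with no contact force. I'll carry on down.

```bash
python3 -m handwheel '[{"xyz":[0,0,-0.5],"angular":[0,0,0]},{"xyz":[0,0.05,-0.5],"angular":[0,0,0]}]' >/dev/null;  python3 go.py .4137 -.281 .10 72 25; python3 -m handwheel '[{"xyz":[0,0,-0.3],"angular":[0,0,0]},{"xyz":[0,0,-0.1],"angular":[0,0,0]}]' >/dev/null;  python3 go.py .4137 -.281 .10 72 25
```

```text
t 11.8 p [ 0.419  -0.2655  0.0958] X [ 0.2809  0.8612 -0.4236] Z [ 0.951  -0.3092  0.0022] q [ 1.31  0.72 -0.36  1.65 -0.6   1.6   0.87] F [-0.  -1.3 -1.3] g 1.04
need xyz cm [ 0.    0.08 -0.38] rot deg [0.1 0.1 0. ] rows 1 per row [ 0.    0.08 -0.38] [0.1  0.1  0.01]
grasp pt now [ 0.4137 -0.2818  0.1038] az 71.9 pitch 25.1 Zz 0.002
t 11.97 p [ 0.419  -0.2645  0.0917] X [ 0.2808  0.8632 -0.4196] Z [ 0.9511 -0.3087  0.0015] q [ 1.31  0.73 -0.36  1.65 -0.6   1.6   0.87] F [-0.9 -1.1  7.3] g 0.99
need xyz cm [-0.   -0.01  0.02] rot deg [-0.2  0.1 -0. ] rows 1 per row [-0.   -0.01  0.02] [-0.15  0.14 -0.02]
grasp pt now [ 0.4137 -0.2809  0.0997] az 72.0 pitch 24.8 Zz 0.001
```

```bash
python3 -m handwheel '[{"xyz":[0,0,0],"angular":[0,0,0]},{"xyz":[0,0,0],"angular":[0,0,0]},{"xyz":[0,0,0],"angular":[0,0,0]},{"xyz":[0,0,0],"angular":[0,0,0]},{"xyz":[0,0,0],"angular":[0,0,0]}]' 5 >/dev/null;  python3 go.py .4137 -.281 .10 72 25; python3 -m handwheel '[{"xyz":[-0.6,-1.8,0],"angular":[0,0,0]},{"xyz":[-0.8,-2.5,0],"angular":[0,0,0]},{"xyz":[-0.5,-2,2],"angular":[0,0,0]},{"xyz":[0,0,4],"angular":[0,0,0]},{"xyz":[0,0,4],"angular":[0,0,0]}]' >/dev/null;  python3 - <<'E'
from go import *
snap("scene","scene13.png",(170,220,290,310),6)
go((.45,-.30,.3),72,30)
E
```

```text
t 12.38 p [ 0.4195 -0.2642  0.092 ] X [ 0.2808  0.8637 -0.4186] Z [ 0.9513 -0.3083  0.0021] q [ 1.31  0.73 -0.36  1.65 -0.6   1.6   0.87] F [0.8 0.5 0.7] g 3.61
need xyz cm [-0.05 -0.04 -0.01] rot deg [-0.2  0.2 -0. ] rows 1 per row [-0.05 -0.04 -0.01] [-0.21  0.2  -0.05]
grasp pt now [ 0.4141 -0.2807  0.1   ] az 72.0 pitch 24.7 Zz 0.002
t 12.85 p [ 0.3984 -0.3272  0.1956] X [ 0.2776  0.8669 -0.4141] Z [ 0.9521 -0.3059 -0.002 ] q [ 1.35  0.67 -0.35  1.49 -0.61  1.82  0.78] F [ 1.6 -1.8  5.5] g 4.97
need xyz cm [5.67 4.28 9.49] rot deg [-5.3  1.6 -0.2] rows 3.0 per row [1.89 1.43 3.16] [-1.77  0.53 -0.06]
grasp pt now [ 0.3931 -0.3436  0.2034] az 72.2 pitch 24.5 Zz -0.002
```

View pics/scene13.png

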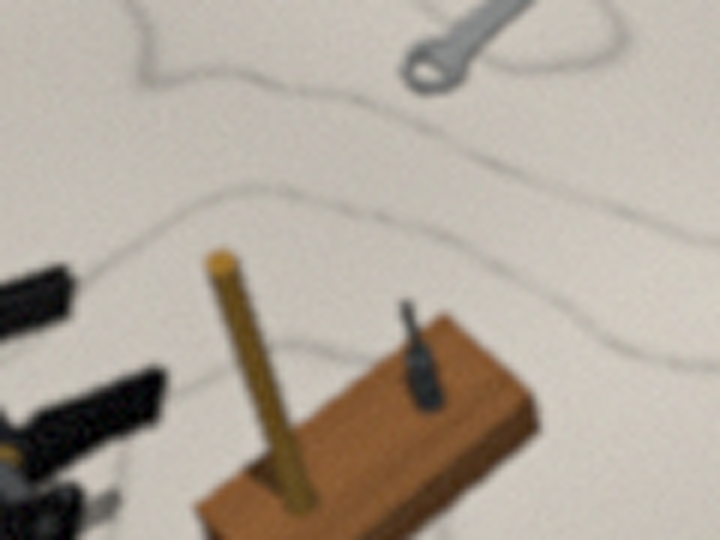

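```bash
cat > s3.py <<'E'
from ik import *
np.set_printoptions(precision=2,suppress=True)
D=[json.loads(l) for l in open("log.jsonl")]; q00=np.array(D[-1]["q"])
for a,p,at in [(75,40,75),(68,40,68),(75,40,90)]:
    q=q00
    for g,az in [((.5,-.25,.30),a),((.62,-.03,.27),a),((.6415,.0535,.256),a),((.6415,.0535,.285),a),((.62,-.04,.29),a),((.50,.05,.25),a),((.43,.20,.20),at),((.422,.295,.10),at),((.422,.295,.033),at)]:
        R=tool(az,p,1); q,e=ik(np.array(g)+.010*R[:,0],R,q,.01); print(g,q,round(e,4),"wr",fk2(q,V,Rt)[2][3],"el",fk2(q,V,Rt)[2][1])
    print()
E
python3 s3.py
```

```text
(0.5, -0.25, 0.3) [ 1.16  0.43 -0.43  1.46 -0.59  1.71  0.51] 0.0 wr [ 0.43 -0.52  0.53] el [ 0.06 -0.19  0.67]
(0.62, -0.03, 0.27) [ 0.91  0.38 -0.57  1.62 -0.68  1.37  0.3 ] 0.0 wr [ 0.55 -0.3   0.5 ] el [ 0.09 -0.15  0.68]
(0.6415, 0.0535, 0.256) [ 0.81  0.37 -0.61  1.67 -0.71  1.24  0.24] 0.0 wr [ 0.57 -0.21  0.49] el [ 0.1  -0.13  0.69]
(0.6415, 0.0535, 0.285) [ 0.82  0.34 -0.61  1.64 -0.71  1.28  0.21] 0.0 wr [ 0.57 -0.21  0.52] el [ 0.1  -0.12  0.69]
(0.62, -0.04, 0.29) [ 0.91  0.37 -0.56  1.58 -0.68  1.41  0.28] 0.0 wr [ 0.55 -0.31  0.52] el [ 0.09 -0.14  0.69]
(0.5, 0.05, 0.25) [ 0.96  0.08 -0.57  1.98 -0.85  1.35  0.44] 0.0001 wr [ 0.43 -0.22  0.48] el [ 0.01 -0.04  0.72]
(0.43, 0.2, 0.2) [ 0.85 -0.15 -0.69  2.27 -1.08  1.18  0.45] 0.0001 wr [ 0.36 -0.07  0.43] el [-0.06  0.04  0.71]
(0.422, 0.295, 0.1) [ 0.67  0.08 -0.83  2.37 -1.26  0.77  0.57] 0.0 wr [0.35 0.03 0.33] el [ 0.02 -0.03  0.72]
(0.422, 0.295, 0.033) [ 0.63  0.3  -0.81  2.39 -1.33  0.59  0.79] 0.0001 wr [0.35 0.03 0.26] el [ 0.1 -0.1  0.7]

(0.5, -0.25, 0.3) [ 1.2   0.37 -0.43  1.54 -0.64  1.64  0.47] 0.0 wr [
[... 1291 characters left out ...]
 0.1  -0.13  0.69]
(0.6415, 0.0535, 0.285) [ 0.82  0.34 -0.61  1.64 -0.71  1.28  0.21] 0.0 wr [ 0.57 -0.21  0.52] el [ 0.1  -0.12  0.69]
(0.62, -0.04, 0.29) [ 0.91  0.37 -0.56  1.58 -0.68  1.41  0.28] 0.0 wr [ 0.55 -0.31  0.52] el [ 0.09 -0.14  0.69]
(0.5, 0.05, 0.25) [ 0.96  0.08 -0.57  1.98 -0.85  1.35  0.44] 0.0001 wr [ 0.43 -0.22  0.48] el [ 0.01 -0.04  0.72]
(0.43, 0.2, 0.2) [ 0.82  0.06 -0.72  2.12 -0.89  1.26  0.52] 0.0 wr [ 0.43 -0.07  0.43] el [ 0.01 -0.03  0.72]
(0.422, 0.295, 0.1) [ 0.64  0.25 -0.79  2.22 -0.96  0.89  0.56] 0.0 wr [0.42 0.02 0.33] el [ 0.08 -0.08  0.7 ]
(0.422, 0.295, 0.033) [ 0.6   0.43 -0.76  2.23 -0.95  0.74  0.67] 0.0 wr [0.42 0.02 0.26] el [ 0.15 -0.12  0.68]
```

```bash
python3 -m handwheel '[{"xyz":[0.5,0.5,3.2],"angular":[-2.5,0.8,0.5]},{"xyz":[1.5,1.5,3],"angular":[-2.5,0.8,0.5]},{"xyz":[2.5,2.5,1.5],"angular":[-2.5,0.8,0.5]},{"xyz":[2.7,2.7,0.5],"angular":[-2.5,0.8,0.5]},{"xyz":[2.7,2.7,0],"angular":[-2.5,0.8,0.5]}]' >/dev/null;  python3 go.py .612 -.06 .27 75 40 .01
```

```text
t 13.27 p [ 0.4938 -0.2377  0.2771] X [ 0.2226  0.7525 -0.6199] Z [ 0.9569 -0.2903 -0.0087] q [ 1.18  0.42 -0.42  1.52 -0.62  1.69  0.53] F [ 0.3  0.6 -1. ] g 4.99
need xyz cm [12.02 18.51 -1.36] rot deg [-1.8 -0.   1.9] rows 6.0 per row [ 2.    3.09 -0.23] [-0.29 -0.    0.31]
grasp pt now [ 0.4916 -0.2453  0.2833] az 73.5 pitch 38.3 Zz -0.009
```

```bash
python3 -m handwheel '[{"xyz":[2.2,3.2,-0.1],"angular":[-0.4,0,0.4]},{"xyz":[2.2,3.2,-0.1],"angular":[-0.4,0,0.4]},{"xyz":[2.2,3.2,-0.1],"angular":[-0.4,0,0.4]},{"xyz":[2.2,3.2,-0.1],"angular":[-0.4,0,0.4]},{"xyz":[2.2,3.2,0],"angular":[-0.2,0,0.3]}]' 4.8 >/dev/null;  python3 - <<'E'
from go import *
go((.612,-.05,.27),75,40,.01)
snap("scene","scene14.png",(310,130,430,220),6);snap("top","top14.png",(260,120,380,210),6)
E
```

```text
t 13.68 p [ 0.6104 -0.0692  0.2781] X [ 0.202   0.7308 -0.652 ] Z [ 0.9665 -0.2562  0.0123] q [ 0.94  0.38 -0.53  1.57 -0.66  1.44  0.33] F [0.6 0.3 0.6] g 4.8
need xyz cm [ 0.36  2.66 -1.45] rot deg [ 0.9  0.5 -0.2] rows 1 per row [ 0.36  2.66 -1.45] [ 0.86  0.5  -0.15]
grasp pt now [ 0.6084 -0.0765  0.2846] az 74.6 pitch 40.7 Zz 0.012
```

View pics/scene14.png

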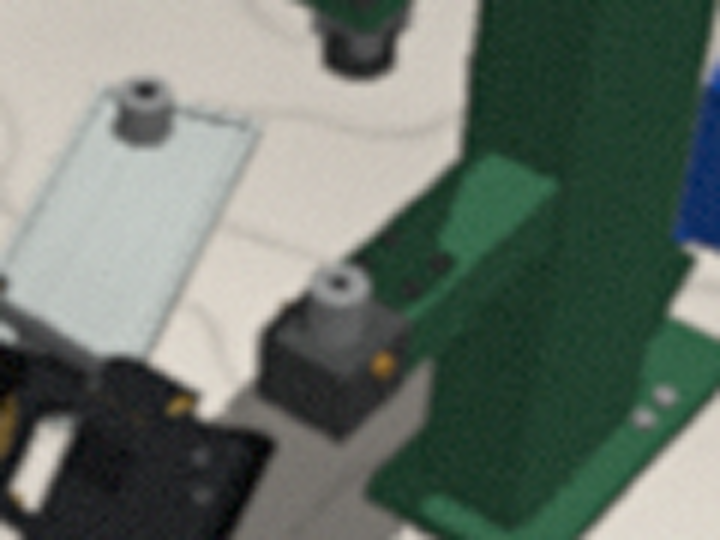

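View pics/top14.png

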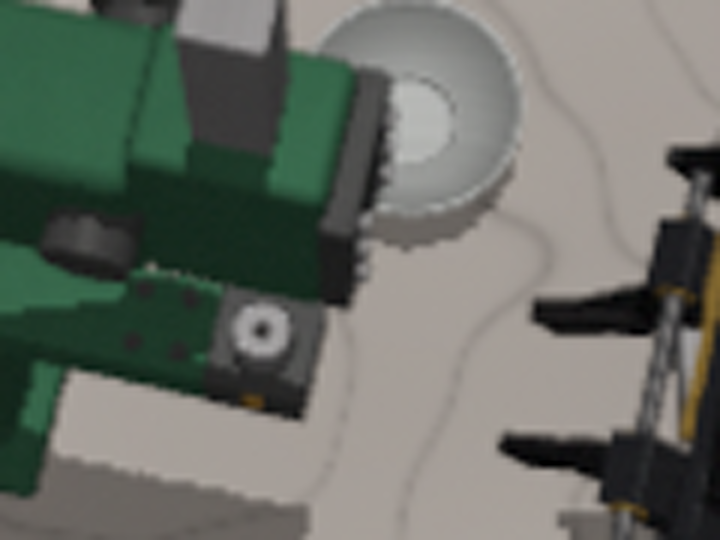

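```bash
python3 - <<'E'
from h import *
np.set_printoptions(precision=4,suppress=True)
f=lambda a,b,x,y:(a+(x+.5)/6-.5,b+(y+.5)/6-.5)
A=("scene",*f(310,130,342,284));B=("top",*f(260,120,262,331))
for z in (.258,.26): print(atz(*A,z),atz(*B,z))
o,d=ray(*A);p,e=ray(*B);x=np.linalg.lstsq(np.stack([d,-e],1),p-o,rcond=None)[0];print(o+d*x[0],p+e*x[1])
E
python3 -m handwheel '[{"xyz":[0.5,2.4,-0.8],"angular":[0.5,0.3,-0.1]},{"xyz":[0.6,2.4,-0.6],"angular":[0.3,0.2,0]},{"xyz":[0.6,2.2,-0.3],"angular":[0,0,0]},{"xyz":[0,0,0],"angular":[0,0,0]}]' >/dev/null;  python3 go.py .6413 .0530 .262 75 40 .01
```

```text
[0.6414 0.0556 0.258 ] [0.6411 0.0528 0.258 ]
[0.6421 0.0536 0.26  ] [0.6406 0.0527 0.26  ]
[0.6421 0.0536 0.26  ] [0.6407 0.0528 0.2596]
t 14.12 p [0.628  0.0137 0.2627] X [ 0.1874  0.7447 -0.6405] Z [ 0.9705 -0.2411  0.0036] q [ 0.87  0.37 -0.58  1.64 -0.7   1.33  0.29] F [ 0.4  1.  -0.2] g 4.81
need xyz cm [ 1.53  4.67 -0.71] rot deg [-0.1  0.2 -1. ] rows 2.0 per row [ 0.77  2.33 -0.36] [-0.06  0.12 -0.52]
grasp pt now [0.6261 0.0063 0.2691] az 75.9 pitch 39.8 Zz 0.004
```

```bash
python3 -m handwheel '[{"xyz":[0.8,2,-0.3],"angular":[0,0.1,-0.5]},{"xyz":[0.6,1.8,-0.2],"angular":[0,0.1,-0.4]},{"xyz":[0.1,0.5,-0.1],"angular":[0,0,0]},{"xyz":[0,0.1,0],"angular":[0,0,0]}]' >/dev/null;  python3 - <<'E'
from go import *
go((.6413,.053,.257),75,40,.01)
snap("scene","scene15.png",(320,130,420,205),8);snap("top","top15.png",(260,140,360,215),8)
E
```

```text
t 14.45 p [0.6421 0.0587 0.2557] X [ 0.1953  0.7407 -0.6428] Z [ 0.967  -0.2549  0.0001] q [ 0.81  0.36 -0.6   1.66 -0.71  1.25  0.24] F [-0.5 -0.2  0.4] g 4.81
need xyz cm [ 0.12  0.17 -0.52] rot deg [ 0.   0.  -0.2] rows 1 per row [ 0.12  0.17 -0.52] [ 0.    0.   -0.24]
grasp pt now [0.6401 0.0513 0.2622] az 75.2 pitch 40.0 Zz 0.0
```

View pics/scene15.png

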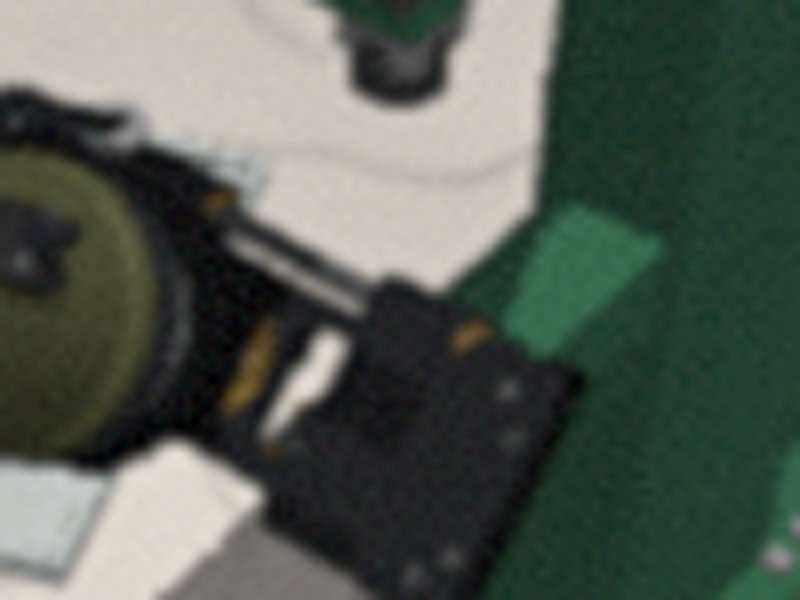

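View pics/top15.png

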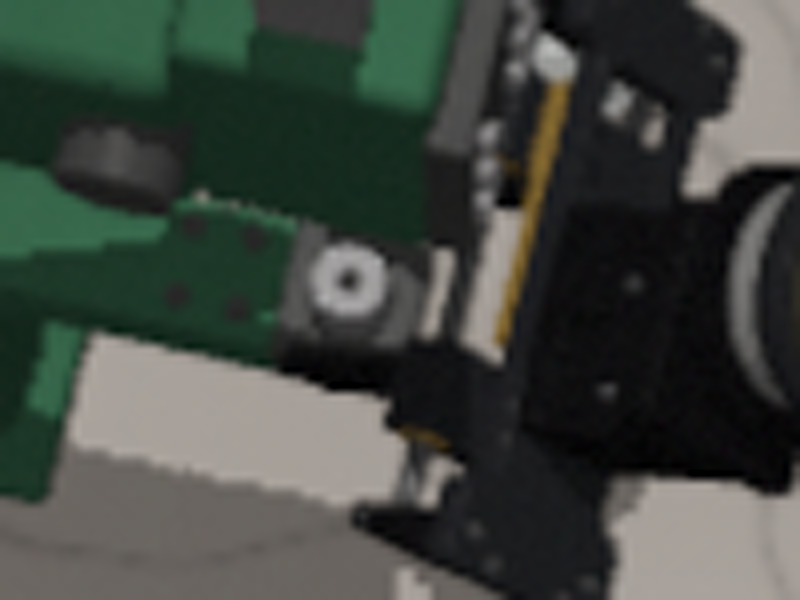

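```bash
python3 -m handwheel '[{"xyz":[0.12,0.2,-0.4],"angular":[0,0,-0.2]},{"xyz":[0,0.05,-0.1],"angular":[0,0,0]},{"xyz":[0,0,0],"angular":[0,0,0]}]' 3.4 30 >/dev/null;  python3 go.py .6413 .053 .2565 75 40 .01
```

```text
t 14.8 p [0.6443 0.0552 0.2501] X [ 0.2037  0.737  -0.6444] Z [ 0.9641 -0.2654  0.0013] q [ 0.81  0.37 -0.6   1.67 -0.71  1.24  0.24] F [0.8 0.5 0.1] g 3.7
need xyz cm [-0.1   0.52 -0.01] rot deg [0.1 0.  0.4] rows 1 per row [-0.1   0.52 -0.01] [0.14 0.04 0.39]
grasp pt now [0.6422 0.0479 0.2566] az 74.6 pitch 40.1 Zz 0.001
```

```bash
python3 -m handwheel '[{"xyz":[-0.1,0.5,0],"angular":[0.1,0,0.3]},{"xyz":[0,0.1,0],"angular":[0,0,0]}]' 2.9 30 >/dev/null;  python3 go.py .6413 .053 .2565 75 40 .01; python3 -m handwheel '[{"xyz":[0,0,0],"angular":[0,0,0]},{"xyz":[0,0,0],"angular":[0,0,0]},{"xyz":[0,0,0],"angular":[0,0,0]}]' 1.8 30 >/dev/null;  python3 go.py .6413 .053 .2565 75 40 .01
```

```text
t 14.97 p [0.6434 0.0594 0.2497] X [ 0.2014  0.7387 -0.6433] Z [ 0.9649 -0.2628  0.0003] q [ 0.81  0.36 -0.6   1.67 -0.72  1.24  0.24] F [-0.8  1.   0. ] g 3.1
need xyz cm [-0.01  0.1   0.04] rot deg [0.  0.  0.2] rows 1 per row [-0.01  0.1   0.04] [0.04 0.01 0.24]
grasp pt now [0.6414 0.052  0.2561] az 74.8 pitch 40.0 Zz 0.0
t 15.22 p [0.6435 0.0592 0.2497] X [ 0.2017  0.7386 -0.6432] Z [ 0.9648 -0.2631  0.0004] q [ 0.81  0.36 -0.6   1.67 -0.72  1.24  0.24] F [-0.2  1.1  0.3] g 2.33
need xyz cm [-0.02  0.12  0.04] rot deg [0.  0.  0.3] rows 1 per row [-0.02  0.12  0.04] [0.04 0.01 0.26]
grasp pt now [0.6414 0.0518 0.2561] az 74.7 pitch 40.0 Zz 0.0
```

Contact at 2.33 cm. I'll let the grip build, then lift straight up slowly.

```bash
python3 -m handwheel '[{"xyz":[0,0,0],"angular":[0,0,0]},{"xyz":[0,0,0],"angular":[0,0,0]}]' 1.6 35 >/dev/null;  python3 go.py .6413 .053 .2565 75 40 .01; python3 -m handwheel '[{"xyz":[0,0.05,0.5],"angular":[0,0,0]},{"xyz":[0,0.05,0.5],"angular":[0,0,0]},{"xyz":[0,0.05,0.5],"angular":[0,0,0]}]'  >/dev/null;  python3 - <<'E'
from go import *
go((.6413,.053,.285),75,40,.01)
snap("scene","scene16.png",(320,130,420,205),8);snap("top","top16.png",(260,140,360,215),8)
E
```

```text
t 15.38 p [0.6434 0.0592 0.2497] X [ 0.2017  0.7385 -0.6433] Z [ 0.9648 -0.263   0.0005] q [ 0.81  0.36 -0.6   1.67 -0.72  1.24  0.24] F [-0.7  0.5 -0.7] g 2.27
need xyz cm [-0.02  0.12  0.03] rot deg [0.  0.  0.2] rows 1 per row [-0.02  0.12  0.03] [0.05 0.02 0.25]
grasp pt now [0.6414 0.0518 0.2562] az 74.7 pitch 40.0 Zz 0.001
t 15.63 p [0.6428 0.0601 0.264 ] X [ 0.2005  0.7382 -0.6441] Z [ 0.9646 -0.2637 -0.0019] q [ 0.81  0.35 -0.6   1.66 -0.72  1.26  0.22] F [-0.3  0.5 -0.4] g 2.28
need xyz cm [0.05 0.03 1.46] rot deg [ 0.1 -0.1  0.3] rows 1 per row [0.05 0.03 1.46] [ 0.07 -0.13  0.29]
grasp pt now [0.6408 0.0527 0.2705] az 74.8 pitch 40.1 Zz -0.002
```

View pics/top16.png

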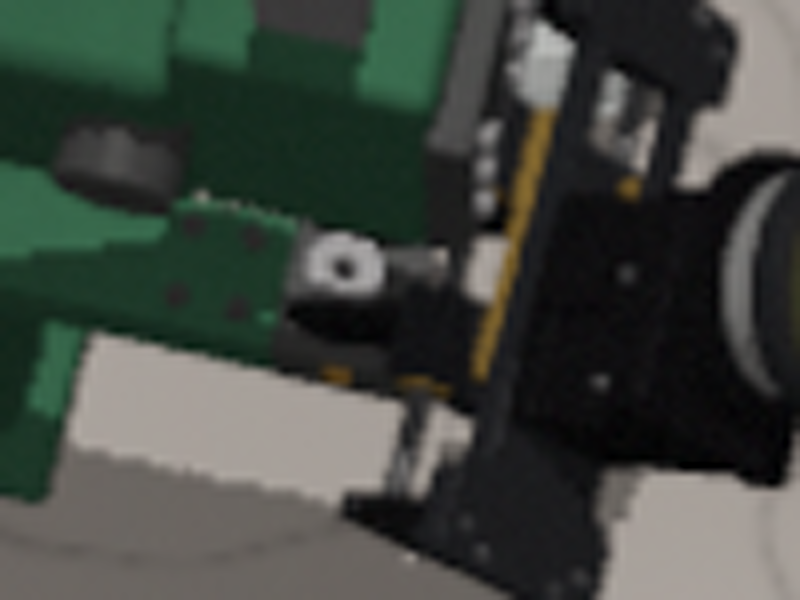

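```bash
python3 -m handwheel '[{"xyz":[0,0,0.6],"angular":[0,0,0]},{"xyz":[-0.1,-0.4,0.5],"angular":[0,0,0]},{"xyz":[-0.4,-1.6,0],"angular":[0,0,0]},{"xyz":[-0.7,-2.6,0],"angular":[0,0,0]},{"xyz":[-0.7,-2.6,0],"angular":[0,0,0]}]'  >/dev/null;  python3 go.py .60 -.06 .28 75 40 .01
```

```text
t 16.15 p [ 0.622  -0.0069  0.2797] X [ 0.1933  0.7415 -0.6425] Z [ 0.9682 -0.25    0.0027] q [ 0.89  0.35 -0.57  1.61 -0.7   1.38  0.28] F [ 0.2 -0.3 -1.9] g 2.31
need xyz cm [-2.   -4.57 -0.61] rot deg [ 0.   0.2 -0.5] rows 2.0 per row [-1.   -2.29 -0.31] [ 0.01  0.08 -0.26]
grasp pt now [ 0.6201 -0.0143  0.2861] az 75.4 pitch 40.0 Zz 0.003
```

```bash
python3 -m handwheel '[{"xyz":[-2.6,-0.6,-0.2],"angular":[0,0,0]},{"xyz":[-2.8,0,-0.2],"angular":[0,0,1]},{"xyz":[-2.8,0.6,-0.2],"angular":[0,0,2]},{"xyz":[-2.6,1.5,-0.3],"angular":[0,0,2]},{"xyz":[-2,2.4,-0.4],"angular":[0,0,2]}]'  >/dev/null;  python3 - <<'E'
from go import *
snap("scene","scene17.png")
go((.422,.295,.15),90,40,.01)
E
```

```text
t 16.62 p [0.4882 0.0161 0.2647] X [ 0.1118  0.757  -0.6438] Z [ 0.9896 -0.1441  0.0024] q [ 1.02  0.15 -0.58  1.87 -0.75  1.49  0.49] F [-3.4  4.  -1.7] g 2.28
need xyz cm [ -6.62  28.66 -12.11] rot deg [0.1 0.1 8.3] rows 8.0 per row [-0.83  3.58 -1.51] [0.01 0.02 1.04]
grasp pt now [0.4871 0.0085 0.2711] az 81.6 pitch 40.1 Zz 0.002
```

View pics/scene17.png

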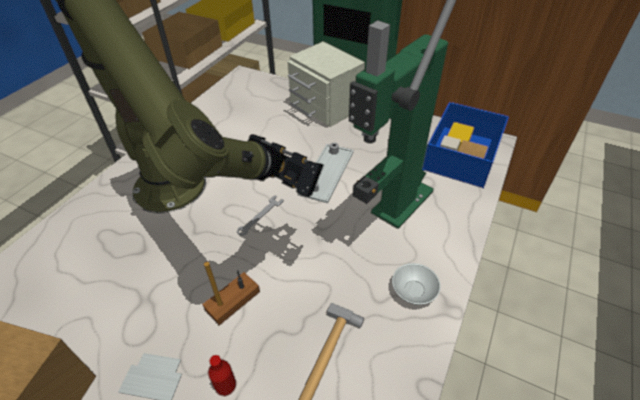

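```bash
python3 -m handwheel '[{"xyz":[-0.8,3.4,-0.8],"angular":[0,0,1]},{"xyz":[-0.8,3.4,-0.8],"angular":[0,0,1]},{"xyz":[-0.8,3.4,-0.8],"angular":[0,0,1]},{"xyz":[-0.8,3.4,-0.8],"angular":[0,0,1]},{"xyz":[-0.8,3.4,-0.8],"angular":[0,0,1]}]'  >/dev/null;  python3 go.py .422 .295 .15 90 40 .01
```

```text
t 17.03 p [0.4503 0.178  0.2248] X [ 0.0645  0.7592 -0.6477] Z [ 0.997  -0.0768  0.0092] q [ 0.89  0.01 -0.71  2.08 -0.9   1.31  0.47] F [ 1.   0.6 -1.2] g 2.31
need xyz cm [-2.83 12.46 -8.12] rot deg [0.4 0.5 4.4] rows 4.0 per row [-0.71  3.12 -2.03] [0.1  0.13 1.1 ]
grasp pt now [0.4497 0.1705 0.2312] az 85.1 pitch 40.4 Zz 0.009
```

```bash
python3 -m handwheel '[{"xyz":[-0.8,3,-1.4],"angular":[0,0,1]},{"xyz":[-0.8,3,-1.6],"angular":[0,0,1]},{"xyz":[-0.6,2.6,-1.6],"angular":[0,0,1]},{"xyz":[-0.2,1.2,-1],"angular":[0,0,0]},{"xyz":[0,0,0],"angular":[0,0,0]}]'  >/dev/null;  python3 - <<'E'
from go import *
go((.422,.295,.10),90,40,.01)
snap("scene","scene18.png",(260,110,400,215),5);snap("top","top18.png",(170,220,310,325),5)
E
```

```text
t 17.45 p [0.4224 0.2823 0.1674] X [ 0.0202  0.7595 -0.6502] Z [ 0.9998 -0.0151  0.0135] q [ 0.77  0.05 -0.84  2.18 -0.97  1.08  0.48] F [-0.7 -0.  -1.4] g 2.32
need xyz cm [-0.04  2.04 -7.38] rot deg [0.6 0.8 0.9] rows 2.0 per row [-0.02  1.02 -3.69] [0.28 0.38 0.43]
grasp pt now [0.4222 0.2747 0.1739] az 88.5 pitch 40.6 Zz 0.013
```

View pics/scene18.png

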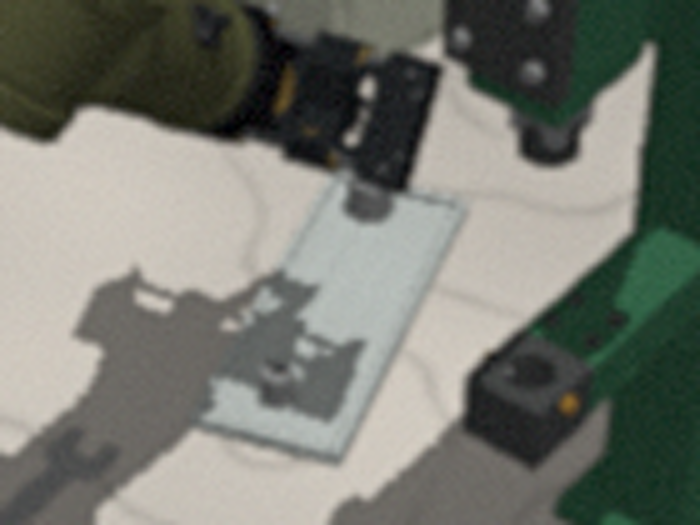

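View pics/top18.png

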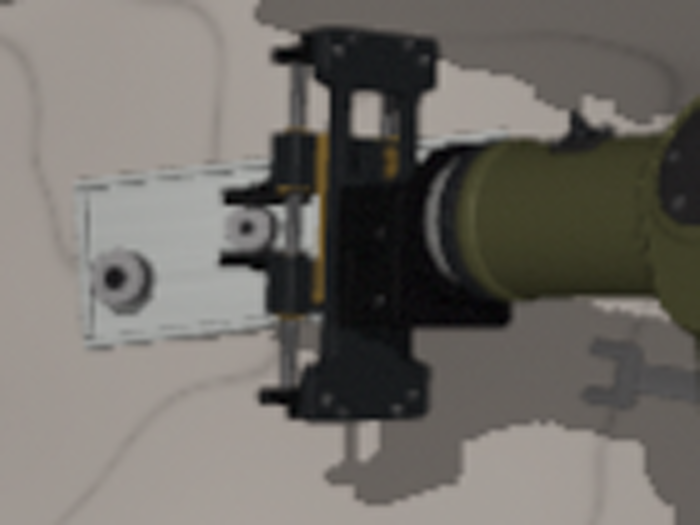

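```bash
python3 -m handwheel '[{"xyz":[0,0.9,-2.6],"angular":[0.3,0.4,0.5]},{"xyz":[0,0.8,-2.6],"angular":[0.3,0.3,0.4]},{"xyz":[0,0.3,-2.2],"angular":[0,0,0]},{"xyz":[0,0.1,-1.5],"angular":[0,0,0]}]'  >/dev/null;  python3 go.py .422 .295 .05 90 40 .01
```

```text
t 17.88 p [0.4384 0.2928 0.0827] X [ 0.0296  0.7625 -0.6463] Z [ 0.9996 -0.0208  0.0212] q [ 0.7   0.3  -0.84  2.21 -0.93  0.83  0.57] F [ 0.1 -0.2  0.1] g 2.28
need xyz cm [-1.64  0.99 -3.92] rot deg [0.3 1.2 1.2] rows 2.0 per row [-0.82  0.49 -1.96] [0.14 0.61 0.6 ]
grasp pt now [0.4381 0.2851 0.0892] az 87.8 pitch 40.3 Zz 0.021
```

```bash
python3 -m handwheel '[{"xyz":[-0.9,0.4,-1],"angular":[0.3,0.9,0.8]},{"xyz":[-0.9,0.3,-1],"angular":[0.1,0.6,0.5]},{"xyz":[-0.2,0.2,-0.8],"angular":[0,0.2,0]},{"xyz":[0,0,0],"angular":[0,0,0]}]'  >/dev/null;  python3 - <<'E'
from go import *
go((.422,.295,.033),90,40,.01)
snap("scene","scene19.png",(260,110,400,215),5);snap("top","top19.png",(170,220,310,325),5)
E
```

```text
t 18.22 p [0.4249 0.2946 0.0522] X [ 0.0039  0.7675 -0.6411] Z [ 0.9999 -0.013  -0.0094] q [ 0.68  0.38 -0.82  2.23 -0.92  0.79  0.6 ] F [-0.   0.3 -0. ] g 2.35
need xyz cm [-0.29  0.81 -2.57] rot deg [-0.1 -0.5  0.7] rows 1 per row [-0.29  0.81 -2.57] [-0.13 -0.54  0.74]
grasp pt now [0.4249 0.2869 0.0586] az 89.7 pitch 39.9 Zz -0.009
```

View pics/scene19.png

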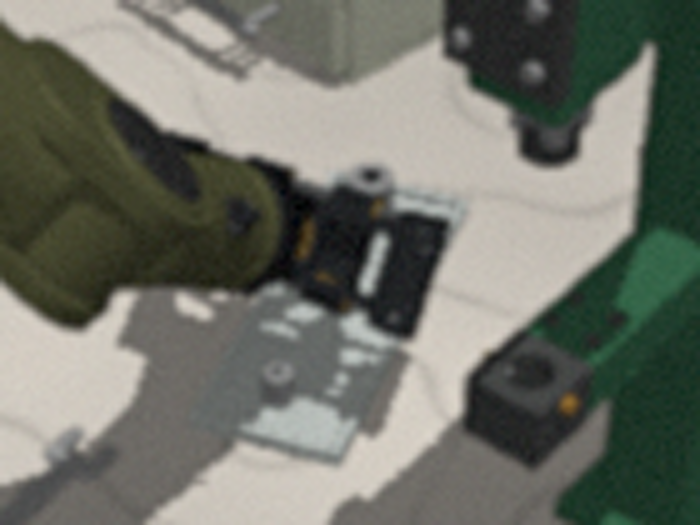

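View pics/top19.png

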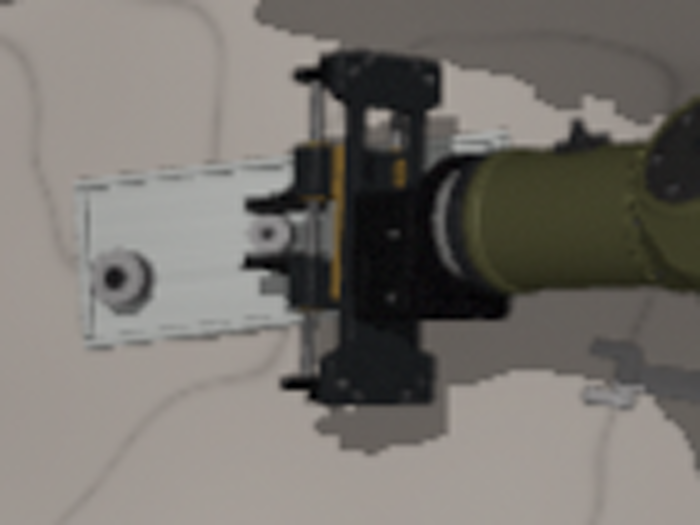

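```bash
python3 -m handwheel '[{"xyz":[-0.2,0.7,-0.6],"angular":[-0.1,-0.4,0.5]},{"xyz":[-0.1,0.3,-0.6],"angular":[0,0,0.1]},{"xyz":[-0.1,0.1,-0.4],"angular":[0,0,0]}]'  >/dev/null;  python3 go.py .422 .295 .033 90 40 .01
```

```text
t 18.57 p [0.4251 0.3056 0.0384] X [ 0.0077  0.765  -0.644 ] Z [ 1.     -0.0043  0.0069] q [ 0.65  0.42 -0.83  2.23 -0.92  0.73  0.63] F [-0.1 -0.4  0.1] g 2.29
need xyz cm [-0.31 -0.3  -1.18] rot deg [0.1 0.4 0.2] rows 1 per row [-0.31 -0.3  -1.18] [0.09 0.4  0.24]
grasp pt now [0.425  0.298  0.0448] az 89.4 pitch 40.1 Zz 0.007
```

```bash
python3 -m handwheel '[{"xyz":[-0.15,-0.1,-0.4],"angular":[0,0.3,0.1]},{"xyz":[-0.1,-0.05,-0.3],"angular":[0,0.1,0]}]'  >/dev/null;  python3 go.py .422 .295 .033 90 40 .01;python3 -m handwheel '[{"xyz":[-0.05,0,-0.2],"angular":[0,0.1,0]},{"xyz":[-0.05,0,-0.15],"angular":[0,0.1,0]}]'  >/dev/null;  python3 go.py .422 .295 .033 90 40 .01
```

```text
t 18.73 p [0.4221 0.3049 0.0309] X [ 0.0008  0.765  -0.644 ] Z [ 1.     -0.0007  0.0003] q [ 0.65  0.43 -0.82  2.23 -0.92  0.72  0.64] F [ 0.1  0.2 -1.1] g 2.26
need xyz cm [-0.01 -0.22 -0.43] rot deg [0.1 0.  0. ] rows 1 per row [-0.01 -0.22 -0.43] [0.09 0.02 0.04]
grasp pt now [0.4221 0.2972 0.0373] az 89.9 pitch 40.1 Zz 0.0
t 18.9 p [0.4205 0.3049 0.0266] X [-0.0025  0.7651 -0.6439] Z [ 1.     -0.0004 -0.0045] q [ 0.64  0.45 -0.82  2.23 -0.91  0.72  0.64] F [-0.2 -0.4 -0.2] g 2.29
need xyz cm [ 0.15 -0.22 -0.  ] rot deg [ 0.1 -0.3  0. ] rows 1 per row [ 0.15 -0.22 -0.  ] [ 0.08 -0.26  0.03]
grasp pt now [0.4205 0.2973 0.033 ] az 90.2 pitch 40.1 Zz -0.004
```

```bash
python3 -m handwheel '[{"xyz":[0,0,-0.1],"angular":[0,-0.3,0]},{"xyz":[0,0,-0.1],"angular":[0,0,0]}]'  >/dev/null;  python3 go.py .422 .295 .033 90 40 .01
```

```text
t 19.07 p [0.4206 0.3053 0.0252] X [ 0.0004  0.7665 -0.6422] Z [ 1.     -0.0003  0.0002] q [ 0.65  0.45 -0.82  2.23 -0.92  0.71  0.65] F [-2.9 -7.7 14.1] g 2.28
need xyz cm [ 0.14 -0.26  0.14] rot deg [-0.  0.  0.] rows 1 per row [ 0.14 -0.26  0.14] [-0.04  0.01  0.02]
grasp pt now [0.4206 0.2976 0.0316] az 90.0 pitch 40.0 Zz 0.0
```

```bash
python3 -m handwheel '[{"xyz":[0,0,0.03],"angular":[0,0,0]},{"xyz":[0,0,0],"angular":[0,0,0]}]'  >/dev/null;  python3 go.py .422 .295 .033 90 40 .01; python3 -m handwheel '[{"xyz":[0,0,0],"angular":[0,0,0]},{"xyz":[0,0,0],"angular":[0,0,0]},{"xyz":[0,0,0],"angular":[0,0,0]},{"xyz":[0,0,0],"angular":[0,0,0]}]' 4 >/dev/null;  python3 - <<'E'
from go import *
go((.422,.295,.033),90,40,.01)
snap("scene","scene20.png",(260,110,400,215),5);snap("top","top20.png",(170,220,310,325),5)
E
```

```text
t 19.23 p [0.4211 0.3051 0.0257] X [ 0.0011  0.7668 -0.6418] Z [ 1.     -0.0009  0.0007] q [ 0.65  0.45 -0.82  2.23 -0.92  0.71  0.65] F [-0.3  0.2  0.6] g 2.29
need xyz cm [ 0.09 -0.25  0.08] rot deg [-0.1  0.   0. ] rows 1 per row [ 0.09 -0.25  0.08] [-0.07  0.04  0.05]
grasp pt now [0.4211 0.2974 0.0322] az 89.9 pitch 39.9 Zz 0.001
t 19.57 p [0.4214 0.3052 0.0259] X [ 0.0017  0.7668 -0.6419] Z [ 1.     -0.0011  0.0014] q [ 0.65  0.45 -0.82  2.23 -0.92  0.71  0.65] F [0.  0.6 0.7] g 3.75
need xyz cm [ 0.06 -0.25  0.06] rot deg [-0.1  0.1  0.1] rows 1 per row [ 0.06 -0.25  0.06] [-0.07  0.08  0.06]
grasp pt now [0.4213 0.2975 0.0324] az 89.9 pitch 39.9 Zz 0.001
```

View pics/top20.png

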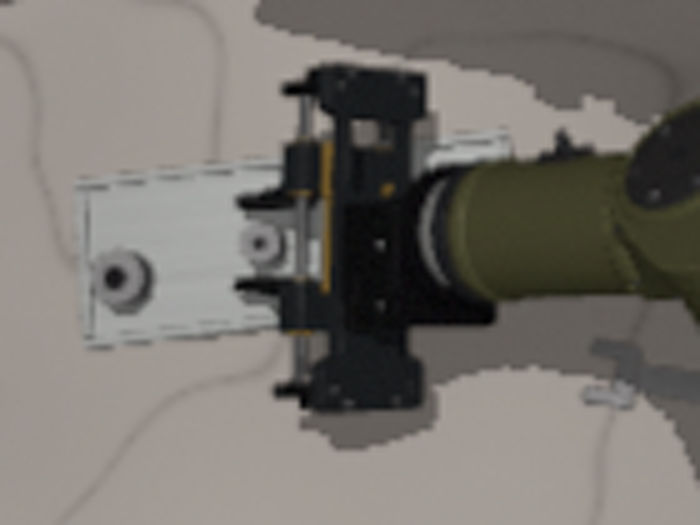

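```bash
python3 -m handwheel '[{"xyz":[0,-0.5,1],"angular":[0,0,0]},{"xyz":[0,-0.8,1.5],"angular":[0,0,0]},{"xyz":[0,-1,2],"angular":[0,0,0]},{"xyz":[0,-1.5,3],"angular":[0,0,0]},{"xyz":[0,-1.5,3],"angular":[0,0,0]}]' >/dev/null; python3 -m handwheel '[{"xyz":[0,-2.5,3],"angular":[0,0,0]},{"xyz":[0,-3,2],"angular":[0,0,0]},{"xyz":[0,-3,1],"angular":[0,0,0]},{"xyz":[0,-3,1],"angular":[0,0,0]},{"xyz":[0,-3,0],"angular":[0,0,0]}]' >/dev/null; python3 - <<'E'
from go import *
log()
snap("scene","scene21.png");snap("top","top21.png",(170,225,290,305),6)
s=cv2.imread("pics/scene_last.png");cv2.imwrite("pics/s21c.png",cv2.resize(s[130:215,280:380],None,fx=7,fy=7,interpolation=cv2.INTER_CUBIC))
E
```

```text
t 20.5 p [0.4121 0.1071 0.2095] X [-0.0152  0.7647 -0.6442] Z [ 0.9999  0.0168 -0.0037] q [ 1.    0.07 -0.67  2.07 -0.77  1.44  0.61] F [ 1.1 -1.   0.1] g 3.96
```

View pics/scene21.png

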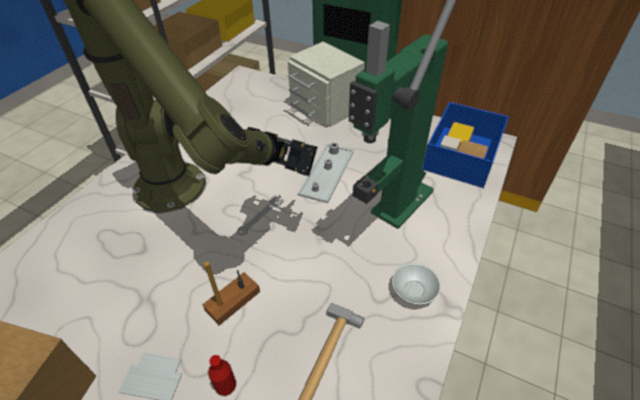

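View pics/top21.png

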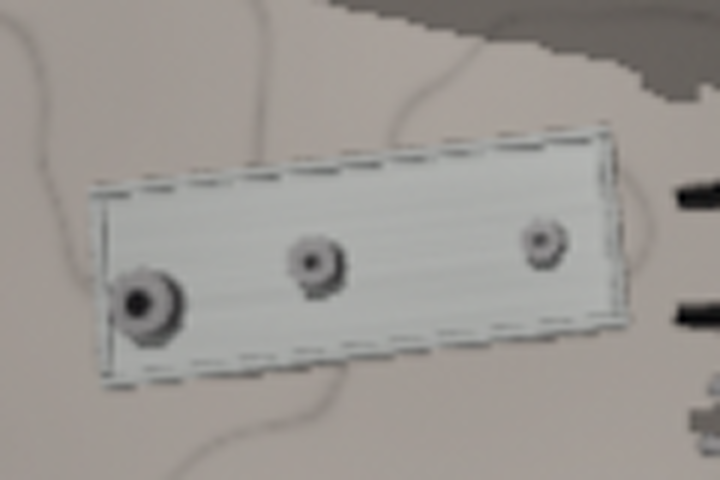

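View pics/s21c.png

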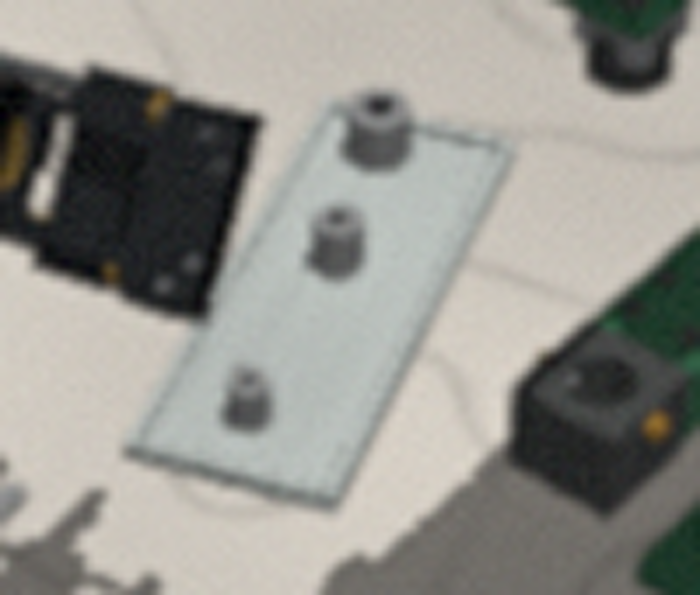

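The die stands upright in the middle of the tray, at (311,263) in the top crop. The other two dies and both tools are where they were, so I'm handing in.

```bash
python3 -c "
from h import *
f=lambda x,y:(170+(x+.5)/6-.5,225+(y+.5)/6-.5)
for p,z in(((311,263),.036),((137,303),.036),((541,241),.031)): print(atz('top',*f(*p),z).round(3))
print(close_job())"
```

```text
[0.42  0.299 0.036]
[0.402 0.382 0.036]
[0.429 0.188 0.031]
the job is handed in; nothing more can be done
None
```

The change-over is done and handed in at about 20.5 s of the 72 s allowed; handing in reports no verdict.

- **Poking the die:** I pushed it up from below with the drift against roughly 6 N of resistance. It ended about 22 mm proud, a little over two thirds, and it stayed up when I withdrew the drift.
- **Drift:** It is back upright in its own hole. I felt it touch the bottom at the same height I took it from, and the last picture shows it standing. I did not measure its tilt at the end.
- **Die:** I lifted it out from the arm's free end and set it on the tray floor, with a contact force of about 14 N before I let go. It stands upright at about (0.420, 0.299), which is 20 mm from the tray centre and more than 80 mm from either other die.
- **Other parts:** The other two dies measure within 1 mm of where they started. The pin punch looks unmoved in the last picture, though I did not re-measure it.

No check failed. The two cameras disagreed by up to about 4 mm, mostly 1–3 mm, which is close to their stated accuracy.

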